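# Pin a pack of clock-face blanks in the drilling jig

## Task

Square the three stacked plywood blanks up against both fences of the drilling jig so that their holes line up, then take the long pin from the rack and push it down through all three blanks and into the jig, against the stiff plug in its hole, until it is fully home with its flange flat on the top blank; let go of it and leave it there. Work gently: nothing may be rammed or forced, and the short pin and everything else on the bench stay where they are.

Things in the scene. Friction and masses are not known exactly. Their poses are not given: they have to be found in the camera images.
- jig: Drilling jig. This is its steel base plate, 150 x 150 x 5 mm, fixed to the table; origin at table level, z up. A black slab (top 30 mm above the table) with two aluminium fences sits on it, clamped anywhere within 10 mm each way in x and y of the jig's middle: this offset is not measured: feel or see it. Never turned. Over 40 N on it (30 N under the pin) is too much.
- fences (a point): Nominal corner where the fences meet (carriage offset unknown, up to 10 mm): x = y = 45 mm in the jig's frame, at 48 mm, the fences' top. Nominally their inner faces are the planes x = +45 and y = +45 mm; each is 8 mm thick and 72 mm long. A blank flat against both has its hole exactly over the slab's hole.
- slab (a point): Nominal centre of the slab's 13.5 mm hole at its top, 30 mm up, over the jig's origin (same unknown offset). The slab spans -38 to +53 mm from the hole in x and y. No fence at -x and -y: there the blanks (edges 30 to 54 mm above the table) overhang the slab by 7 mm or more and a fingertip can push all three edges at once.
- plug (a joint): Travel in m of the stiff brass plug in the slab's hole: starts at 0 to 0.003, grows as it is pushed down, at most 0.013; 0.010 with the pin fully home. At 0 its top is 24 mm above the table (6 mm under the slab's top). It creeps down only under a steady push of 6 to 7 N and stays where it is left; the pin's weight does not move it.
- board_low: Lowest of three alike loose plywood clock-face blanks, 90 x 90 x 8 mm, 14 mm hole through the centre, about 60 g, stacked flat on the slab. Each starts 5 to 32 mm away from each fence and turned up to 0.07 rad, on its own. 1-2 N slides it; a finger pressing on it with over 20 N bruises it. Origin: on the hole's axis, at the underside; x, y along the edges, z up.
- board_mid: Middle one of three alike loose plywood clock-face blanks, 90 x 90 x 8 mm, 14 mm hole through the centre, about 60 g, stacked flat on the slab. Each starts 5 to 32 mm away from each fence and turned up to 0.07 rad, on its own. 1-2 N slides it; a finger pressing on it with over 20 N bruises it. Origin: on the hole's axis, at the underside; x, y along the edges, z up.
- board_top: Topmost of three alike loose plywood clock-face blanks, 90 x 90 x 8 mm, 14 mm hole through the centre, about 60 g, stacked flat on the slab. Each starts 5 to 32 mm away from each fence and turned up to 0.07 rad, on its own. 1-2 N slides it; a finger pressing on it with over 20 N bruises it. Origin: on the hole's axis, at the underside; x, y along the edges, z up.
- pin: Long locating pin, 70 g, upright in one of the rack's holes: steel shaft 12 mm wide, 40 mm long, lowest 2.5 mm tapering to 9 mm; flange 24 mm wide, 5 mm thick; dark wooden cylinder handle 24 mm wide, 40 mm tall. Origin: centre of the shaft's tip, z up (flange underside 40, handle 45 to 85 mm). In the rack its origin is 5 mm above the table; home in the jig, 14 mm, the flange on the top blank.
- stub: The other pin in the rack, too short for this job: shaft 12 mm in diameter but 22 mm long, a flange, and a wooden ball 30 mm in diameter on top. Origin: centre of the shaft's lower tip. Stays in the rack.
- rack: Fixed wooden rack, 150 (x) x 50 (y) x 45 mm high, with two 15 mm holes at x = -42 and +42 mm, y = 0; the long pin stands in either one, the stub in the other. Origin: centre of its underside.
- jar_a: Bystander: small closed glass jar, 52 mm wide, 45 mm high, origin under its centre.
- jar_b: Bystander: small closed glass jar, 52 mm wide, 45 mm high, origin under its centre.
- glue: Bystander: white glue bottle, 44 mm wide, 130 mm high, origin under its centre.
- phone: Bystander: black phone lying flat, 75 x 150 x 9 mm, origin under its centre.
- pliers: Bystander: pliers lying on the table, about 160 mm long, 12 mm high, origin at the pivot.
Mind the look-alikes: they are no part of the job. Leave any red look-alike of the board_mid alone.

How it is judged:
By the outcome, as a careful person would: the job done as asked, in the order asked, and still so for the second after the job is handed in, with the robot touching nothing.
It also fails if it takes over 72 s, if anything falls off the work surface, if the arm or the gripper's body presses on something with over 40 N, if the wrist force passes 120 N, or if a joint passes its speed limit or range.

## Robot

A 6-joint arm with a two-finger parallel gripper is mounted at the origin on the work surface. World frame = base frame: x ahead of the robot, y to its left, z up, the work surface at z = 0. Lengths are in m, angles in rad, forces in N, time in s.
With the tool pointing down it reaches from about 0.375 to 0.975 m from the base axis. Payload 3.8 kg.
Tool frame: the origin (TCP) lies between the finger pads; the fingertips stand 17 mm ahead of it and the grasp point (between the pads) lies 2 mm behind it; y points along the fingers, z is the direction in which the jaws open and shut, and the axes are right-handed (so a half turn about y gives the same grasp; the last joint's range is limited). The gripper opens to 85 mm and grips with 20 to 120 N. Pads are 22 mm wide; open, the fingers measure 114 mm over their backs; the gripper's body (76 mm by 85 mm) begins 54 mm behind the grasp point. The pads swing forward as they close: fully open they stand 13 mm farther back than shut.
Start: joints at [-1.152, 0.264, 1.604, -0, 1.274, -0.037], TCP at [0.297, -0.606, 0.248] pointing down, gripper open.
Joint ranges: [-2.63, 2.63], [-0.94, 2.18], [0.31, 2.57], [-1.31, 4.45], [0, 2.66], [-2.55, 2.55]. Speed limits (rad/s): [2.57, 2.57, 3.14, 3.14, 3.14, 3.14].

## Interface

Orientations are given as a rotation vector (axis times angle).
In Python, from workcell import bot, eyes, nets gives the robot as it stands. The module is installed in compiled form; this text tells all that it offers.
- The arm moves only by the tool jog_arm, never from a script. Its arguments are lists of equal length, an entry for each row: "turn": the turn, a rotation vector about the tool's x, y, z in rad, a list of three; "slide": the shift along the tool's x, y, z in mm, a list of three; "grip": the opening in per cent of the stroke, from 0 (shut) to 100 (fully open). A call has 1 to 5 rows; each row shifts and turns the commanded pose from where the row before left it, along the tool's axes as they then stand; what a row does not reach is not made up. A row lasts 1/10 s, in which the tool goes at most 50 mm and 8.59 degrees, less where a joint would pass 70% of its speed; a pose out of reach is approached as far as the arm can. A call with a gripper value outside its range is refused whole. The fingers move at their own pace and stop on an object; "newtons" is the grip in N (left out, the last holds). Time passes only in rows, so rows that do not move let the fingers close. It gives the time, the measured TCP pose, the force and the opening at its end, in the units of the state.
- bot.read_state(): the state, without advancing time (a new reading comes with each control period).
- eyes.read_camera(name): name is "side" or "top" or "wrist"; returns a dict with "img" (480x640x3 uint8, red, green, blue), "depth" (480x640 float32, m along the optical axis (not along the pixel's ray), 0 where there is no reading), "intrinsics" (3x3 intrinsics, pixels), "distortion" ([k1, k2, p1, p2, k3] as OpenCV has them; the pictures are not rectified), "position" and "rotation" of the camera in the world. Camera axes: x right, y down, z forward; pixel columns grow to the right and rows downward; lengths in m; the calibration is good to about 2 mm. A picture is of the moment at which its call begins.
- bot.finish_job(): hands the job in, once; it reports no verdict.
Trained networks look in a picture, given as the dict that the camera call returned (one of the last four; its "shot" number tells which), for a name from the list of things; names that differ only in an ending like _2 or _b are one class to them, and where a whole thing is asked for, a point or a joint stands for the part that bears it (a point fixed in the world has none). Each returns a list of dicts, best first, with "conf" (0 to 1); they miss things now and then, are a little off and sometimes report something else, mostly with a low value. They report only what shows in the picture. A call takes as long as a camera call. They do not tell look-alikes from the thing itself.
- nets.search_frame(thing, picture): "xyz" ([x, y, z] in m, in the coordinates of the camera as it stood for that picture, good to about 4 mm: the middle of the surface that is visible of it).
The state is a dict: "time": time; "q": joint angles; "joint_vel": joint speeds; "joint_torque": joint torques, N m; "tool_pos": TCP position; "tcp_rot": TCP orientation; "wrist_force": force on the tool from outside, world axes, zero at the start; "torque": the same for the moment, N m; "width": opening from 0.0 (shut) to 1.0 (fully open).
Only numpy, scipy, OpenCV 4.12 (cv2) and the standard library are available. Lean on these libraries where they do the work, as an engineer would, in place of code of your own. Each camera call takes 0.05 s, during which the arm holds its last target.

## Working session

There is one attempt and no reset: what is moved stays moved. The work goes in short steps, Python scripts to look and compute and a tool call to move; the robot and the scene stay as the last step left them, time stands still between calls to the robot, and variables do not carry over. Pictures are saved under pics/ and viewed, and the job is handed in when it is done.

Besides the shell and the picture viewer there is one more tool, called after "Call:" as name(argument=value, ...) on one line, values as JSON. jog_arm: Moves the arm, as the interface text tells. Its arguments: {"type":"object","properties":{"turn":{"type":"array"},"slide":{"type":"array"},"grip":{"type":"array"},"newtons":{"type":"number"}},"required":["turn","slide","grip"]}

```bash
ls; mkdir -p pics; cat > h.py <<'E'
import numpy as np, cv2
from workcell import bot, eyes, nets
from scipy.spatial.transform import Rotation as R
def world(p,c):
    r=np.array(c["rotation"]); r=R.from_rotvec(r).as_matrix() if r.ndim==1 and r.size==3 else r.reshape(3,3)
    return r@np.asarray(p)+np.array(c["position"])
def rot(c):
    r=np.array(c["rotation"]); return R.from_rotvec(r).as_matrix() if r.size==3 else r.reshape(3,3)
def px(c,u,v,z=None,d=None):
    """pixel->world on plane z (or with depth)"""
    n=cv2.undistortPoints(np.array([[[u,v]]],float),np.array(c["intrinsics"]),np.array(c["distortion"]))[0,0]
    ray=rot(c)@np.array([n[0],n[1],1.]); o=np.array(c["position"])
    if z is None: return o+ray*(c["depth"][int(v),int(u)] if d is None else d)
    return o+ray*(z-o[2])/ray[2]
def proj(c,P):
    r=rot(c); t=-r.T@np.array(c["position"])
    return cv2.projectPoints(np.atleast_2d(np.array(P,float)),cv2.Rodrigues(r.T)[0],t,np.array(c["intrinsics"]),np.array(c["distortion"]))[0].reshape(-1,2)
def save(c,name): cv2.imwrite("pics/"+name,cv2.cvtColor(c["img"],cv2.COLOR_RGB2BGR))
E
python3 - <<'E'
from h import *
for n in ["top","side","wrist"]:
    c=eyes.read_camera(n); save(c,n+"0.png"); print(n,c["position"],c["rotation"],c["intrinsics"][0][0])
    for t in ["jig","board_top","pin","stub","rack","jar_a","glue","phone","pliers"]:
        try:
            for k in nets.search_frame(t,c)[:3]: print(t,round(k["conf"],2),world(k["xyz"],c).round(3),proj(c,world(k["xyz"],c)).round())
        except Exception as e: print(t,e)
print(bot.read_state())
E
```

```text
pics
top [ 0.31259919 -0.05491191  1.42569181] [-2.15163978  2.10561165 -0.16522222] 587.6001994083766
jig 0.71 [0.567 0.083 0.001] [[273. 239.]]
board_top 0.74 [0.532 0.019 0.059] [[297. 250.]]
stub 0.55 [ 0.494 -0.249  0.081] [[412. 267.]]
rack 0.74 [ 0.529 -0.252  0.044] [[411. 254.]]
rack 0.2 [0.555 0.307 0.045] [[179. 239.]]
jar_a 0.73 [0.556 0.306 0.044] [[179. 238.]]
jar_a 0.57 [0.45  0.273 0.044] [[190. 282.]]
jar_a 0.54 [0.567 0.083 0.007] [[272. 239.]]
glue 0.66 [0.717 0.257 0.081] [[200. 170.]]
phone 0.73 [ 0.37  -0.13   0.007] [[358. 321.]]
pliers 0.82 [ 0.752 -0.118  0.011] [[355. 167.]]
side [0.15151393 0.58902932 0.54769962] [-0.72035278  2.43889624 -1.3237172 ] 448.6363221419037
jig 0.61 [0.538 0.095 0.009] [[295. 302.]]
board_top 0.98 [0.527 0.027 0.056] [[320. 265.]]
pin 0.56 [ 0.572 -0.252  0.074] [[370. 193.]]
stub 0.78 [ 0.49  -0.239  0.077] [[400. 203.]]
rack 0.64 [ 0.523 -0.234  0.032] [[385. 217.]]
jar_a 0.85 [0.447 0.29  0.044] [[264. 383.]]
jar_a 0.67 [0.552 0.325 0.04 ] [[193. 369.]]
glue 0.6 [0.716 0.271 0.07 ] [[146. 294.]]
glue 0.52 [0.491 0.066 0.047] [
[... 243 characters left out ...]
 [ 2.42163638 -1.5089621  -0.24950694] 360.9679173648154
{'time': 1.5, 'q': array([-1.15189877e+00,  2.63908693e-01,  1.60396788e+00,  1.91357401e-05,
        1.27370235e+00, -3.68994789e-02]), 'joint_vel': array([-0.00016869, -0.00143486,  0.00045335, -0.00139779, -0.00100079,
       -0.00019435]), 'joint_torque': array([ 3.24826797e-04, -5.15051544e+01, -3.67712367e+01, -9.35935395e-05,
        9.58216333e-04,  3.60345950e-06]), 'tool_pos': array([ 0.29712853, -0.60609702,  0.24829123]), 'tcp_rot': array([-0.45646317,  1.96823106, -1.96825129]), 'wrist_force': array([-0.27588514,  0.34572476, -0.10327469]), 'torque': array([0.05278039, 0.05181899, 0.0687104 ]), 'width': 0.9989722634819267}
```

View pics/top0.png

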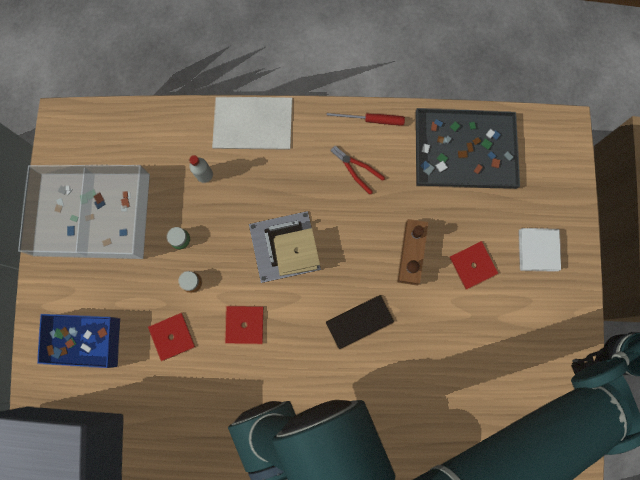

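View pics/side0.png

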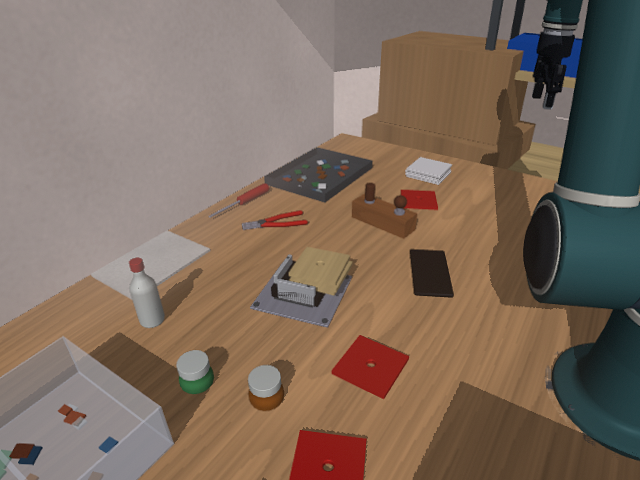

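```bash
python3 - <<'E'
import cv2
a=cv2.imread("pics/top0.png"); cv2.imwrite("pics/crop1.png",cv2.resize(a[195:295,235:335],None,fx=6,fy=6,interpolation=cv2.INTER_CUBIC))
cv2.imwrite("pics/crop2.png",cv2.resize(a[210:295,380:445],None,fx=6,fy=6,interpolation=cv2.INTER_CUBIC))
b=cv2.imread("pics/side0.png"); cv2.imwrite("pics/crop3.png",cv2.resize(b[235:330,245:365],None,fx=6,fy=6,interpolation=cv2.INTER_CUBIC))
E
```

```text
(no output)
```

View pics/crop1.png

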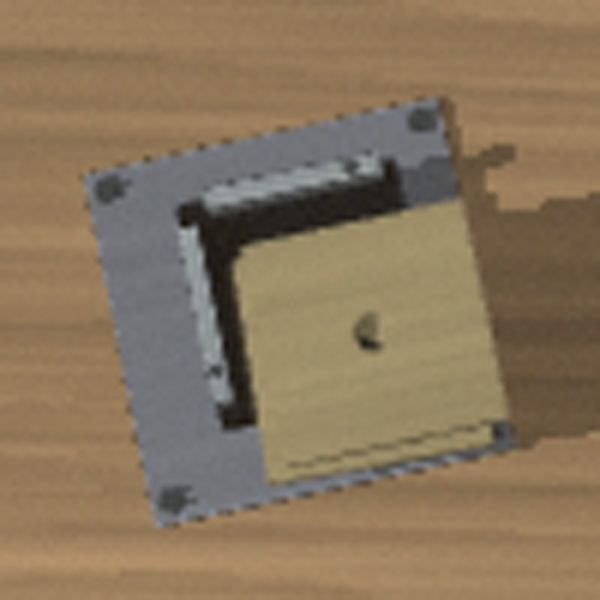

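View pics/crop2.png

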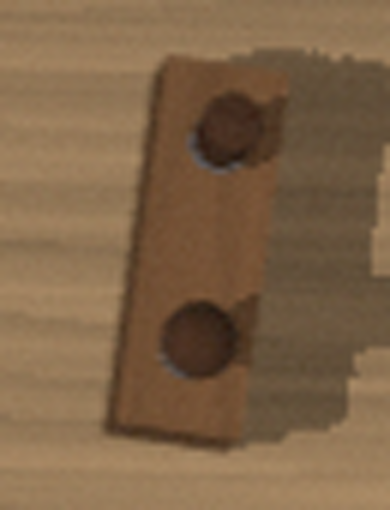

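View pics/crop3.png

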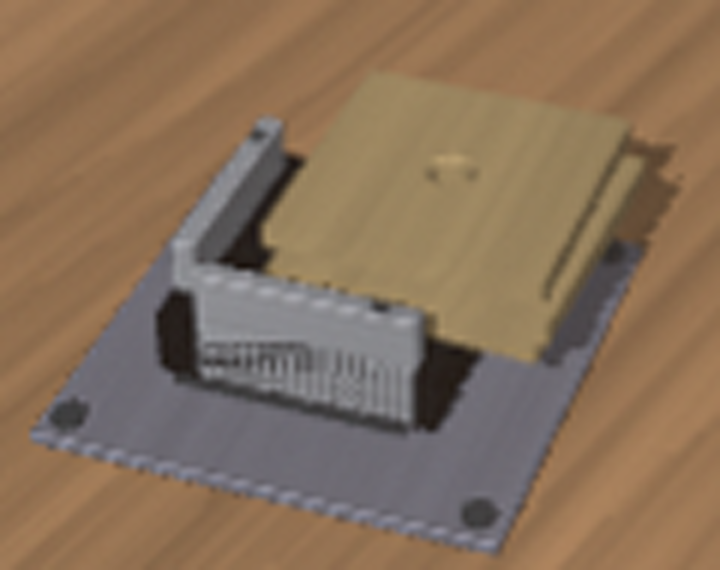

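```bash
python3 - <<'E'
from h import *
c=eyes.read_camera("top")
f=lambda u,v,z:px(c,235+u/6,195+v/6,z)
g=lambda u,v,z:px(c,380+u/6,210+v/6,z)
TL,TR,BL=f(88,178,.005),f(440,98,.005),f(158,525,.005)
print(TL,TR,BL)
d1=TL-TR;d2=TL-BL
print(np.linalg.norm(d1),np.linalg.norm(d2),"yaw y-axis",np.arctan2(-d1[0],d1[1]),"x",np.arctan2(d2[1],d2[0]),"ctr",(TR+BL)/2)
print("fence corner out",f(180,208,.048), "top blank corners",[f(*p,.054) for p in [(238,246),(465,200),(510,442),(268,482)]])
print("pin top",g(232,122,.09),"stub",g(200,340,.075))
rc=[g(168,58,.045),g(288,72,.045),g(110,432,.045),g(240,442,.045)];print(rc)
s=bot.read_state();print(R.from_rotvec(s["tcp_rot"]).as_matrix().round(3))
E
```

```text
[0.60062845 0.141214   0.005     ] [ 0.63718605 -0.00329638  0.005     ] [0.45762487 0.10661033 0.005     ]
0.1490627610916337 0.1471306796182803 yaw y-axis 0.24777727670422864 x 0.2374140244948417 ctr [0.54740546 0.05165698 0.005     ]
fence corner out [0.58039817 0.09780545 0.048     ] top blank corners [array([0.56434397, 0.07346526, 0.054     ]), array([ 0.584725  , -0.01608127,  0.054     ]), array([ 0.4884151 , -0.03611146,  0.054     ]), array([0.4705581 , 0.05838413, 0.054     ])]
pin top [ 0.578089   -0.26376972  0.09      ] stub [ 0.49475871 -0.25317986  0.075     ]
[array([ 0.61264005, -0.2451283 ,  0.045     ]), array([ 0.60800362, -0.29364254,  0.045     ]), array([ 0.4615483 , -0.22185394,  0.045     ]), array([ 0.45851424, -0.27343617,  0.045     ])]
[[-0.898 -0.     0.44 ]
 [-0.44  -0.    -0.898]
 [ 0.    -1.    -0.   ]]
```

```bash
cat >> h.py <<'E'
J0=np.array([.5474,.0517]); YAW=.242
def goto(x,y,z,yaw=None):
    """print turn about tool y, then slide (mm) in turned tool axes to world target"""
    s=bot.read_state(); M=R.from_rotvec(s["tcp_rot"]); m=M.as_matrix()
    cur=np.arctan2(-m[1,0],-m[0,0])
    t=0
    if yaw is not None:
        t=(yaw-cur+np.pi)%(2*np.pi)-np.pi
        m=(R.from_rotvec([0,0,t])*M).as_matrix()
    d=m.T@(np.array([x,y,z])-s["tool_pos"])*1000
    print("time",s["time"],"curyaw",cur.round(4),"turn_y",round(-t,4),"slide",d.round(1),"F",s["wrist_force"].round(1),"w",round(s["width"],2))
    print("tilt: tool y",m[:,1].round(3))
def j2w(x,y): 
    c,s=np.cos(YAW),np.sin(YAW); return J0+np.array([c*x-s*y,s*x+c*y])
def w2j(p):
    c,s=np.cos(YAW),np.sin(YAW); d=np.array(p)[:2]-J0; return np.array([c*d[0]+s*d[1],-s*d[0]+c*d[1]])
E
python3 - <<'E'
from h import *
goto(*j2w(-.1,-.015),.2,YAW)
E
```

```text
time 1.55 curyaw 0.4558 turn_y 0.2138 slide [-300.6   48.3 -563.6] F [0.4 0.7 0.8] w 1.0
tilt: tool y [-0.  0. -1.]
```

Call:
jog_arm(turn=[[0,0.107,0],[0,0.107,0],[0,0,0],[0,0,0],[0,0,0]], slide=[[0,0,0],[0,0,0],[-23,3.7,-43.3],[-23,3.7,-43.3],[-23,3.7,-43.3]], grip=[100,100,70,70,70])

```text
time: 2.05
tool_pos: [0.333, -0.4621, 0.2368]
tcp_rot: [-0.253, 2.094, -2.093]
wrist_force: [0.9, 0.2, 0.7]
width: 0.703
```

Call:
jog_arm(turn=[[0,0,0],[0,0,0],[0,0,0],[0,0,0],[0,0,0]], slide=[[-23,3.7,-43.3],[-23,3.7,-43.3],[-23,3.7,-43.3],[-23,3.7,-43.3],[-23,3.7,-43.3]], grip=[70,70,70,70,70])

```text
time: 2.55
tool_pos: [0.393, -0.2239, 0.2189]
tcp_rot: [-0.253, 2.092, -2.093]
wrist_force: [1.2, -0.7, -0.5]
width: 0.705
```

Call:
jog_arm(turn=[[0,0,0],[0,0,0],[0,0,0],[0,0,0],[0,0,0]], slide=[[-23,3.7,-43.3],[-23,3.7,-43.3],[-23,3.7,-43.3],[-23,3.7,-43.3],[-23,3.7,-43.3]], grip=[70,70,70,70,70])

```text
time: 3.05
tool_pos: [0.4529, 0.014, 0.2006]
tcp_rot: [-0.252, 2.092, -2.093]
wrist_force: [1.3, -0.7, 0.0]
width: 0.702
```

```bash
python3 - <<'E'
from h import *
goto(*j2w(-.1,-.015),.2,YAW)
c=eyes.read_camera("wrist"); save(c,"w1.png"); print(c["position"],rot(c)[:,2])
E
```

```text
time 3.05 curyaw 0.2418 turn_y -0.0002 slide [-0.7  0.6  1.1] F [ 1.3 -0.7  0. ] w 0.7
tilt: tool y [ 0.002 -0.    -1.   ]
[0.53325346 0.03480513 0.32626676] [-0.3107571  -0.07710409 -0.94735684]
```

View pics/w1.png

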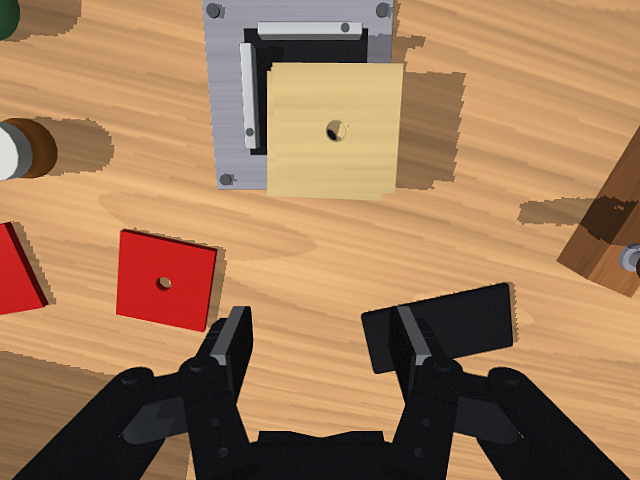

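```bash
python3 - <<'E'
from h import *
c=eyes.read_camera("wrist")
a=cv2.imread("pics/w1.png"); cv2.imwrite("pics/w1c.png",cv2.resize(a[0:210,195:415],None,fx=3.6,fy=2.85,interpolation=cv2.INTER_CUBIC)[:600])
for n,p,z in [("fx inner L",(262,40),.048),("fx inner R",(362,40),.048),("fy inner T",(252,45),.048),("fy inner B",(257,147),.048),("bl tl",(268,65),.054),("tr",(403,64),.054),("br",(396,192),.054),("bl",(268,194),.054),("hole",(337,131),.054),("bolt",(213,10),.007),("bolt",(382,10),.007),("bolt",(226,180),.007)]:
    w=px(c,*p,z); print(n,w.round(4),(w2j(w)*1000).round(1))
E
```

```text
fx inner L [0.5786 0.0953 0.048 ] [40.8 34.9]
fx inner R [0.5953 0.0283 0.048 ] [ 40.9 -34.2]
fy inner T [0.5739 0.1015 0.048 ] [37.7 42. ]
fy inner B [0.507  0.0846 0.048 ] [-31.4  41.6]
bl tl [0.5634 0.087  0.054 ] [24.  30.5]
tr [ 0.5866 -0.0028  0.054 ] [ 25.  -62.3]
br [ 0.5008 -0.025   0.054 ] [-63.6 -63.2]
bl [0.4755 0.0689 0.054 ] [-65.7  33.9]
hole [0.5326 0.0298 0.054 ] [-19.6 -17.7]
bolt [0.5972 0.1449 0.007 ] [70.6 78.6]
bolt [0.6286 0.0172 0.007 ] [ 70.6 -53. ]
bolt [0.4686 0.1123 0.007 ] [-62.   77.7]
```

View pics/w1c.png

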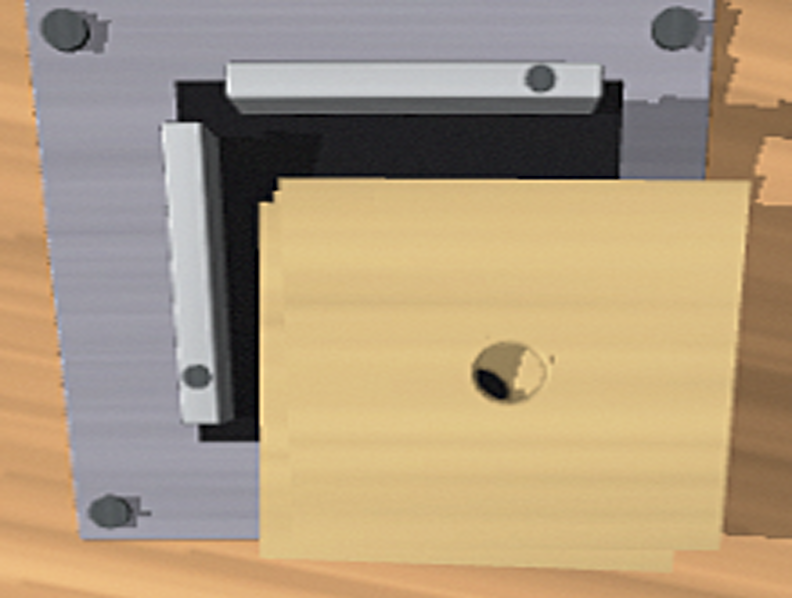

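```bash
python3 - <<'E'
from h import *
c=eyes.read_camera("wrist")
s=bot.read_state(); m=R.from_rotvec(s["tcp_rot"]).as_matrix(); p=s["tool_pos"]; print(s["width"],p)
for w in (.0298,-.0298):
  for x in (-.011,.011): print(proj(c,p+m@[x,.017-.004,w]))
for u,v in [(640//2,120),(300,100),(220,60),(380,60),(165,260),(430,330),(130,200),(520,400)]:
    print(u,v,c["depth"][v,u],px(c,u,v).round(4))
t=eyes.read_camera("top"); save(t,"t1.png")
P=[px(c,*q,z) for q,z in [((213,10),.007),((382,10),.007),((226,180),.007),((165,283),.008)]]
print(proj(t,P))
print("tips in top",proj(t,[p+m@[0,.013,.03],p+m@[0,.013,-.03]]))
for u,v in [(260,260),(300,240),(450,300),(330,200)]: print(px(t,u,v).round(4))
cv2.imwrite("pics/t1c.png",cv2.resize(t["img"][195:345,195:395,::-1],None,fx=4,fy=4,interpolation=cv2.INTER_CUBIC))
E
```

```text
0.696703714604407 [0.45280667 0.01478375 0.20020103]
[[397.18309897 303.29156152]]
[[393.6086662  346.95440655]]
[[258.44652416 303.01197754]]
[[261.19670637 346.68947572]]
320 120 0.2565862 [0.5359 0.0398 0.054 ]
300 100 0.25261682 [0.5455 0.0568 0.0537]
220 60 0.28764248 [0.5616 0.1299 0.0054]
380 60 0.28675252 [0.5931 0.0047 0.0062]
165 260 0.34027392 [0.3786 0.1519 0.0082]
430 330 0.13977541 [ 0.4704 -0.0216  0.2038]
130 200 0.33075282 [ 0.4258  0.1938 -0.0007]
520 400 0.09619558 [ 0.4784 -0.0316  0.248 ]
[[249.53210533 226.49731815]
 [301.35291194 214.82467106]
 [260.78028159 278.42918787]
 [242.06059683 324.48944001]]
tips in top [[308.74325274 273.6536288 ]
 [281.16790353 279.94823108]]
[0.4338 0.0461 0.5657]
[ 0.4643 -0.0126  0.5705]
[ 0.4245 -0.3548 -0.0013]
[ 0.6694 -0.0564 -0.0039]
```

View pics/t1c.png

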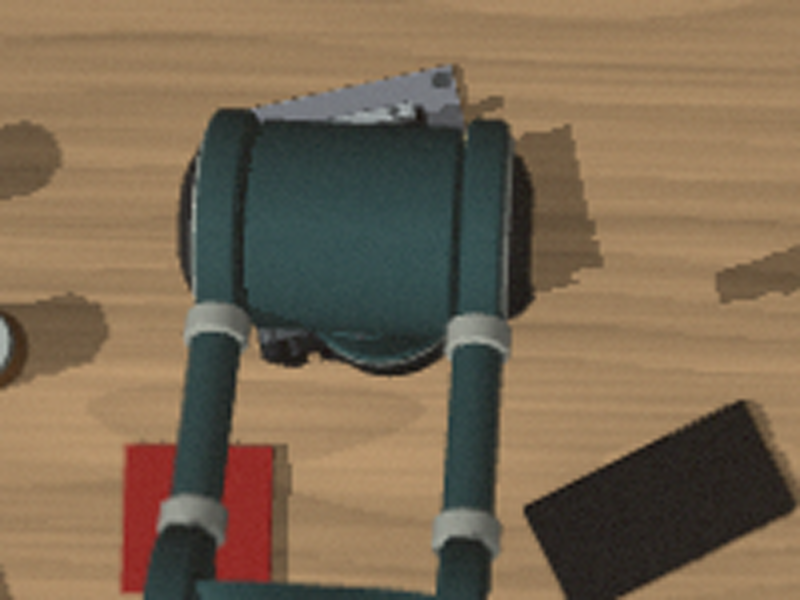

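```bash
python3 - <<'E'
from h import *
t=eyes.read_camera("top"); s=eyes.read_camera("side"); c=eyes.read_camera("wrist")
for n,ww,tt,ss in [("TL",(213,10),(253,226.7),(256.3,303.8)),("BL",(226,180),(235+173/6,195+498/6),(325,320.5)),("TR",(382,10),(305.5,214.5),None)]:
    print(n,"wrist",px(c,*ww,.008).round(4),"top",px(t,*tt,.008).round(4),"side",px(s,*ss,.008).round(4) if ss else "")
print(px(s,264,383),px(s,430,269))
save(s,"s1.png")
st=bot.read_state(); m=R.from_rotvec(st["tcp_rot"]).as_matrix(); p=st["tool_pos"]
print(proj(s,[p+m@[0,.013,.03],p+m@[0,.013,-.03]]))
E
```

```text
TL wrist [0.5954 0.1331 0.008 ] top [0.5951 0.1323 0.008 ] side [0.5954 0.1359 0.008 ]
BL wrist [0.4674 0.1012 0.008 ] top [0.4685 0.1006 0.008 ] side [0.4664 0.1047 0.008 ]
TR wrist [0.6264 0.0059 0.008 ] top [0.6283 0.0034 0.008 ] side 
[0.4464986  0.29098552 0.0465785 ] [ 0.36807247 -0.13157186  0.01119633]
[[367.30876403 201.98470046]
 [357.82322606 218.71847241]]
```

View pics/s1.png

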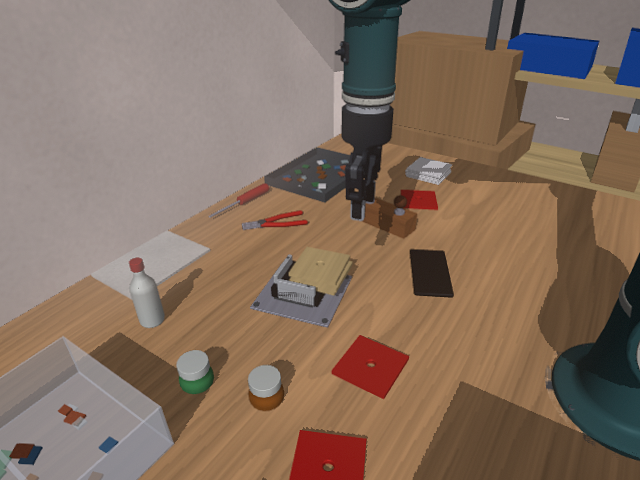

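```bash
python3 - <<'E'
from h import *
for i in range(4):
    c=eyes.read_camera("wrist"); print(c["position"].round(4),c["rotation"].round(4),px(c,213,10,.008).round(4),bot.read_state()["tool_pos"].round(4))
save(c,"w2.png")
E
```

```text
[0.5331 0.0316 0.3258] [ 2.2579 -1.7706 -0.2923] [0.5956 0.1325 0.008 ] [0.4525 0.0107 0.2003]
[0.5331 0.0313 0.3258] [ 2.2574 -1.7716 -0.2925] [0.5958 0.1322 0.008 ] [0.4525 0.0106 0.2003]
[0.5331 0.0311 0.3258] [ 2.2572 -1.7721 -0.2926] [0.5958 0.1321 0.008 ] [0.4526 0.0106 0.2003]
[0.5331 0.0312 0.3258] [ 2.2572 -1.7722 -0.2927] [0.5959 0.1322 0.008 ] [0.4526 0.0108 0.2003]
```

View pics/w2.png

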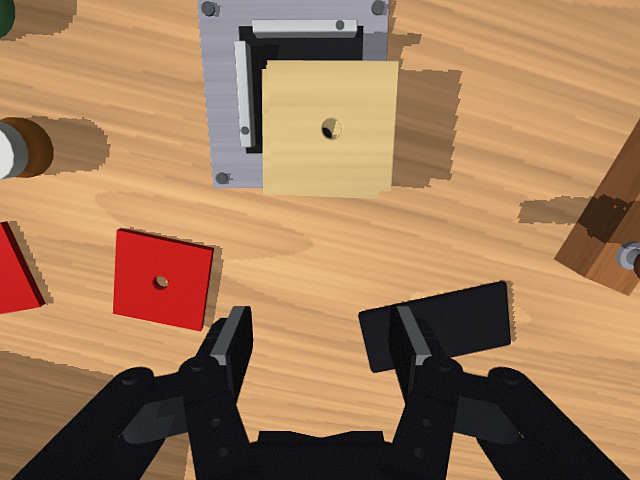

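```bash
python3 - <<'E'
from h import *
c=eyes.read_camera("wrist"); print(c["position"])
B=[px(c,*p,.008)[:2] for p in [(209,9),(378,8),(222,178)]]
ctr=(B[1]+B[2])/2; d=B[0]-B[2]; e=B[0]-B[1]
print("ctr",ctr,"yaw",np.arctan2(d[1],d[0]),np.arctan2(-e[0],e[1]),np.linalg.norm(d),np.linalg.norm(e))
cv2.imwrite("pics/w2c.png",cv2.resize(c["img"][0:210,190:410,::-1],None,fx=3.6,fy=2.85,interpolation=cv2.INTER_CUBIC)[:600])
import h
h.J0=ctr
for n,p,z in [("fx inner L",(252,36.5),.048),("fx inner R",(358,36.5),.048),("fy inner T",(246.5,43),.048),("fy inner B",(252,147),.048),("bl tl",(264,61),.054),("tr",(399,61),.054),("br",(391,190),.054),("bl",(263,192),.054),("hole",(332,128.5),.054)]:
    w=px(c,*p,z); print(n,w.round(4),(h.w2j(w)*1000).round(1))
E
```

```text
[0.53314948 0.03130235 0.32583486]
ctr [0.54786784 0.05645264] yaw 0.23912521629893685 0.24118983223566506 0.13092412025586475 0.13080070525564585
fx inner L [0.5779 0.0907 0.048 ] [37.4 26. ]
fx inner R [0.5951 0.0198 0.048 ] [ 37.1 -46.9]
fy inner T [0.5731 0.0936 0.048 ] [33.4 30.1]
fy inner B [0.5049 0.077  0.048 ] [-36.8  30.2]
bl tl [0.5639 0.0786 0.054 ] [20.9 17.6]
tr [ 0.586  -0.0112  0.054 ] [ 20.8 -74.9]
br [ 0.4994 -0.032   0.054 ] [-68.3 -74.3]
bl [0.4748 0.0618 0.054 ] [-69.6  22.7]
hole [0.5318 0.0224 0.054 ] [-23.7 -29.2]
```

View pics/w2c.png

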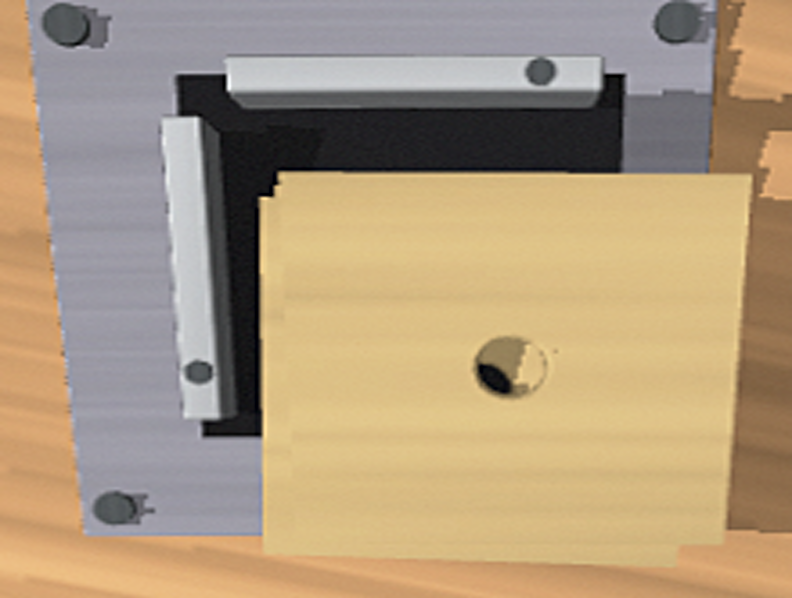

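```bash
sed -i 's/^J0=.*/J0=np.array([.5479,.0565]); YAW=.240/' h.py; python3 - <<'E'
from h import *
goto(*j2w(-.105,-.020),.03,YAW)
c=eyes.read_camera("wrist")
print(w2j(px(c,377,198,.046)),w2j(px(c,263,194,.046)),px(c,500,285,.01),px(c,362,315,.01))
E
```

```text
time 3.65 curyaw 0.2395 turn_y -0.0005 slide [  1.6 170.3  -1.7] F [-0.7  0.2 -0.1] w 0.7
tilt: tool y [ 0. -0. -1.]
[-0.07586583 -0.0652307 ] [-0.07270023  0.02409355] [ 0.43115983 -0.17292282  0.01      ] [ 0.36821124 -0.05133141  0.01      ]
```

Call:
jog_arm(turn=[[0,0,0],[0,0,0],[0,0,0],[0,0,0],[0,0,0]], slide=[[1.6,40,-1.7],[0,40,0],[0,40,0],[0,30,0],[0,15,0]], grip=[52,52,52,52,52])

```text
time: 4.2
tool_pos: [0.4482, 0.0129, 0.0322]
tcp_rot: [-0.259, 2.096, -2.095]
wrist_force: [-0.5, -0.8, -0.2]
width: 0.517
```

Call:
jog_arm(turn=[[0,0,0],[0,0,0]], slide=[[0,5,0],[0,0,0]], grip=[52,52])

```text
time: 4.4
tool_pos: [0.4503, 0.013, 0.0297]
tcp_rot: [-0.255, 2.094, -2.094]
wrist_force: [0.7, 0.7, 1.1]
width: 0.52
```

```bash
python3 - <<'E'
from h import *
goto(*j2w(-.105,-.020),.03,YAW)
c=eyes.read_camera("wrist");save(c,"w3.png")
s=eyes.read_camera("side");cv2.imwrite("pics/s3.png",cv2.resize(s["img"][220:340,230:390,::-1],None,fx=5,fy=5,interpolation=cv2.INTER_CUBIC))
E
```

```text
time 4.4 curyaw 0.2412 turn_y 0.0012 slide [-0.2 -0.3  1. ] F [0.7 0.7 1.1] w 0.52
tilt: tool y [-0.001  0.    -1.   ]
```

View pics/w3.png

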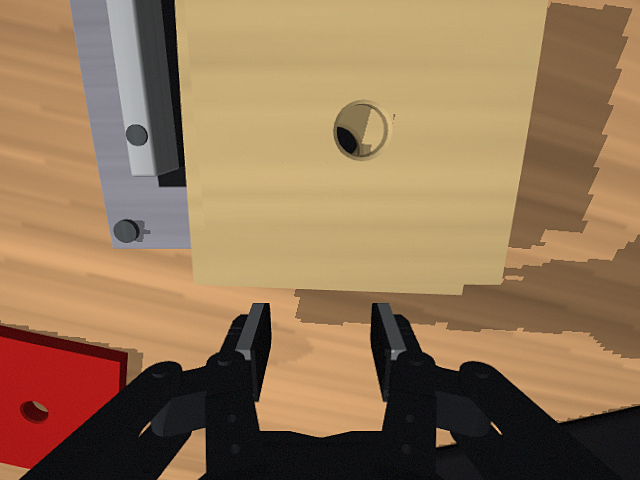

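View pics/s3.png

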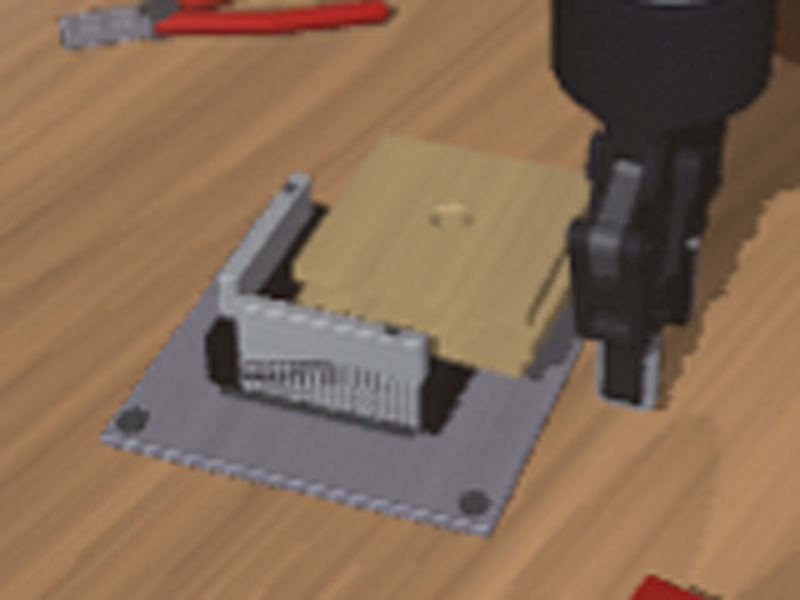

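Call:
jog_arm(turn=[[0,0,0],[0,0,0],[0,0,0],[0,0,0],[0,0,0]], slide=[[0,-10,0],[-5,0,0],[-4,0,0],[-3,0,0],[-3,0,0]], grip=[52,52,52,52,52])

```text
time: 5.0
tool_pos: [0.4657, 0.017, 0.0404]
tcp_rot: [-0.254, 2.093, -2.093]
wrist_force: [-0.2, -0.2, 0.3]
width: 0.519
```

Call:
jog_arm(turn=[[0,0,0],[0,0,0],[0,0,0],[0,0,0],[0,0,0]], slide=[[-2,0,0],[-2,0,0],[-2,0,0],[-2,0,0],[-2,0,0]], grip=[52,52,52,52,52])

```text
time: 5.5
tool_pos: [0.4749, 0.0193, 0.04]
tcp_rot: [-0.255, 2.093, -2.093]
wrist_force: [-0.8, 0.4, -0.2]
width: 0.519
```

```bash
python3 - <<'E'
from h import *
print(w2j(bot.read_state()["tool_pos"]),bot.read_state()["wrist_force"])
c=eyes.read_camera("wrist");save(c,"w4.png")
E
```

```text
[-0.0797562  -0.01876435] [-0.76361259  0.40352083 -0.23224802]
```

View pics/w4.png

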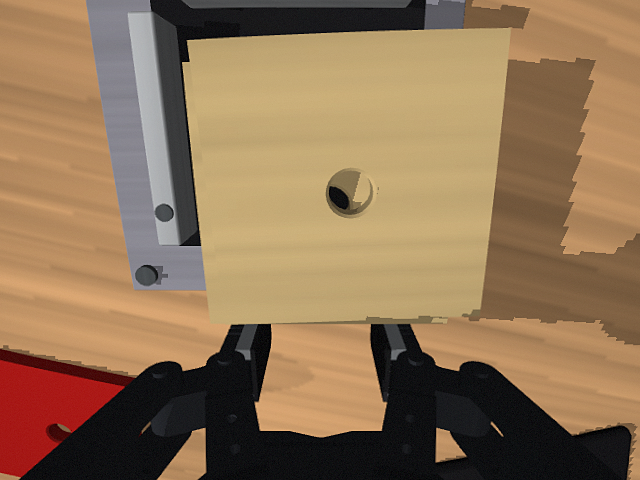

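Call:
jog_arm(turn=[[0,0,0],[0,0,0],[0,0,0],[0,0,0],[0,0,0]], slide=[[-2,0,0],[-2,0,0],[-2,0,0],[-2,0,0],[-2,0,0]], grip=[52,52,52,52,52])

```text
time: 6.05
tool_pos: [0.4848, 0.0217, 0.0402]
tcp_rot: [-0.254, 2.093, -2.093]
wrist_force: [-0.1, -0.0, -1.6]
width: 0.523
```

Call:
jog_arm(turn=[[0,0,0],[0,0,0],[0,0,0]], slide=[[-1.5,0,0],[-1.5,0,0],[-1,0,0]], grip=[52,52,52])

```text
time: 6.35
tool_pos: [0.4886, 0.0227, 0.0402]
tcp_rot: [-0.255, 2.093, -2.093]
wrist_force: [-0.8, 0.1, -0.1]
width: 0.516
```

```bash
python3 - <<'E'
from h import *
print(w2j(bot.read_state()["tool_pos"]),bot.read_state()["wrist_force"])
c=eyes.read_camera("wrist");save(c,"w5.png")
E
```

```text
[-0.06568611 -0.01874061] [-0.76691145  0.14476686 -0.08958553]
```

View pics/w5.png

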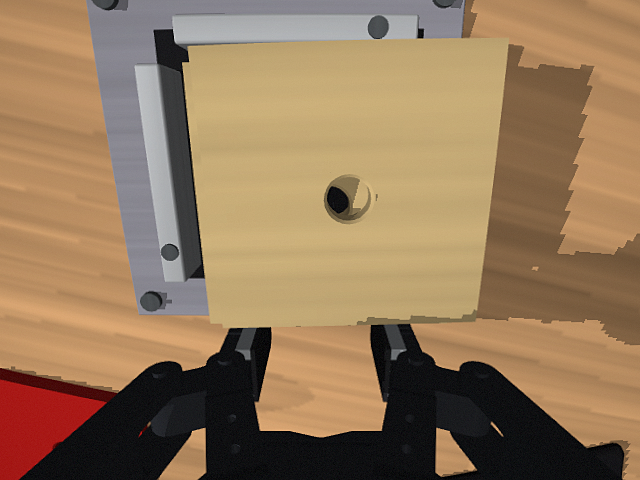

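Call:
jog_arm(turn=[[0,0,0],[0,0,0],[0,0,0]], slide=[[-1,0,0],[-1,0,0],[-1,0,0]], grip=[52,52,52])

```text
time: 6.7
tool_pos: [0.4915, 0.0234, 0.0402]
tcp_rot: [-0.254, 2.093, -2.093]
wrist_force: [-0.9, -0.5, 0.3]
width: 0.52
```

Call:
jog_arm(turn=[[0,0,0],[0,0,0],[0,0,0]], slide=[[-1,0,0],[-1,0,0],[0,0,0]], grip=[52,52,52])

```text
time: 7.0
tool_pos: [0.493, 0.0237, 0.04]
tcp_rot: [-0.255, 2.093, -2.093]
wrist_force: [-2.3, -1.6, 2.0]
width: 0.518
```

```bash
python3 - <<'E'
from h import *
print(w2j(bot.read_state()["tool_pos"]),bot.read_state()["wrist_force"])
c=eyes.read_camera("wrist");save(c,"w6.png")
E
```

```text
[-0.06109691 -0.01881193] [-2.33271001 -1.56185306  1.97892308]
```

View pics/w6.png

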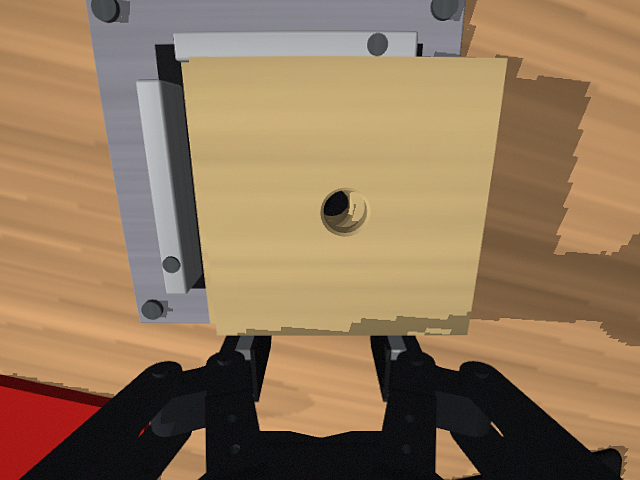

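```bash
python3 - <<'E'
from h import *
c=eyes.read_camera("wrist")
s=bot.read_state(); m=R.from_rotvec(s["tcp_rot"]).as_matrix(); p=s["tool_pos"]
print(w2j(p),s["wrist_force"])
for z in (.03,.038,.046,.054): print(z,proj(c,[p+m@[-.011,.04-z,w] for w in (.022,-.022)]).round())
for r in [(216,335,.054),(470,321,.054),(182,60,.054),(505,57,.054),(343,211,.054),(250,59,.048),(180,82,.048),(188,290,.048),(215,334,.046)]: print(r,(w2j(px(c,*r))*1000).round(1))
B=[px(c,*q,.008)[:2] for q in [(106,9),(443,7),(152,309)]]; print((B[1]+B[2])/2)
E
```

```text
[-0.06109415 -0.01877954] [-3.19891664 -2.02616776  0.97612028]
0.03 [[375. 304.]
 [270. 304.]]
0.038 [[377. 314.]
 [267. 314.]]
0.046 [[381. 324.]
 [265. 324.]]
0.054 [[384. 336.]
 [261. 336.]]
(216, 335, 0.054) [-49.8  19.5]
(470, 321, 0.054) [-44. -71.]
(182, 60, 0.054) [39.3 21.3]
(505, 57, 0.054) [ 40.6 -69.9]
(343, 211, 0.054) [ -4.3 -25. ]
(250, 59, 0.048) [40.4  3.1]
(180, 82, 0.048) [34.2 24.6]
(188, 290, 0.048) [-34.9  29.9]
(215, 334, 0.046) [-54.5  22.5]
[0.54798136 0.0569497 ]
```

Call:
jog_arm(turn=[[0,0,0],[0,0,0],[0,0,0]], slide=[[-0.5,0,0],[-0.3,0,0],[0,0,0]], grip=[52,52,52])

```text
time: 7.4
tool_pos: [0.4931, 0.0238, 0.04]
tcp_rot: [-0.257, 2.094, -2.094]
wrist_force: [-6.2, -2.2, 4.0]
width: 0.52
```

Call:
jog_arm(turn=[[0,0,0],[0,0,0],[0,0,0],[0,0,0],[0,0,0]], slide=[[5,0,0],[15,0,0],[15,-30,0],[15,-40,0],[0,-30,0]], grip=[52,52,52,52,52])

```text
time: 7.9
tool_pos: [0.4448, 0.012, 0.1416]
tcp_rot: [-0.252, 2.093, -2.092]
wrist_force: [1.0, 0.0, 0.1]
width: 0.52
```

```bash
python3 - <<'E'
from h import *
goto(*j2w(-.004,-.105),.14,YAW+np.pi/2)
goto(*j2w(-.004,-.105),.14)
E
```

```text
time 7.9 curyaw 0.2415 turn_y -1.5693 slide [ 86.3   1.5 106.7] F [1.  0.  0.1] w 0.52
tilt: tool y [-0.     0.001 -1.   ]
time 7.9 curyaw 0.2415 turn_y 0 slide [-106.6    1.8   86.5] F [1.  0.  0.1] w 0.52
tilt: tool y [ 0.001  0.    -1.   ]
```

Call:
jog_arm(turn=[[0,0,0],[0,0,0],[0,0,0],[0,-0.1427,0],[0,-0.1427,0]], slide=[[-32,0,32],[-36,0,28],[-38,0,26],[0,0,0],[0,0,0]], grip=[52,52,52,52,52])

```text
time: 8.4
tool_pos: [0.5713, -0.0466, 0.14]
tcp_rot: [-0.521, 1.921, -1.921]
wrist_force: [-0.7, 0.1, -0.1]
width: 0.52
```

Call:
jog_arm(turn=[[0,-0.1427,0],[0,-0.1427,0],[0,-0.1427,0],[0,-0.1427,0],[0,-0.1427,0]], slide=[[0,0,0],[0,0,0],[0,0,0],[0,0,0],[0,0,0]], grip=[52,52,52,52,52])

```text
time: 8.9
tool_pos: [0.57, -0.0459, 0.1405]
tcp_rot: [-1.036, 1.442, -1.445]
wrist_force: [-0.8, -0.1, -0.3]
width: 0.517
```

Call:
jog_arm(turn=[[0,-0.1427,0],[0,-0.1427,0],[0,-0.1427,0],[0,-0.1427,0],[0,0,0]], slide=[[0,0,0],[0,0,0],[0,0,0],[0,0,0],[0,0,0]], grip=[52,52,52,52,52])

```text
time: 9.4
tool_pos: [0.5699, -0.0459, 0.1405]
tcp_rot: [-1.312, 1.028, -1.031]
wrist_force: [-0.1, -0.1, 0.4]
width: 0.519
```

```bash
python3 - <<'E'
from h import *
c=eyes.read_camera("wrist")
c=eyes.read_camera("wrist");save(c,"w7.png")
goto(*j2w(-.004,-.105),.04,YAW+np.pi/2); print(bot.read_state()["q"])
E
```

```text
time 9.5 curyaw 1.8082 turn_y -0.0026 slide [  0.3 100.4  -0.9] F [ 0.1 -0.3  0.1] w 0.52
tilt: tool y [ 0.001  0.    -1.   ]
[-1.24271073e-01  1.60632627e-01  1.93743993e+00  3.47918836e-04
  1.04220756e+00 -3.61808621e-01]
```

View pics/w7.png

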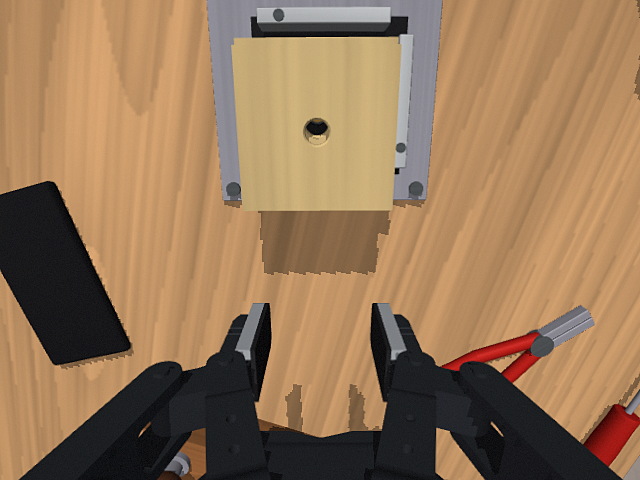

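Call:
jog_arm(turn=[[0,0,0],[0,0,0],[0,0,0],[0,0,0],[0,0,0]], slide=[[0,40,-1],[0,40,0],[0,20,0],[-8,0,0],[-6,0,0]], grip=[52,52,52,52,52])

```text
time: 10.0
tool_pos: [0.5648, -0.0322, 0.0403]
tcp_rot: [-1.313, 1.032, -1.031]
wrist_force: [1.1, -0.5, 0.0]
width: 0.522
```

Call:
jog_arm(turn=[[0,0,0],[0,0,0],[0,0,0],[0,0,0],[0,0,0]], slide=[[-3,0,0],[-2,0,0],[-2,0,0],[-2,0,0],[-2,0,0]], grip=[52,52,52,52,52])

```text
time: 10.5
tool_pos: [0.5626, -0.022, 0.0408]
tcp_rot: [-1.313, 1.029, -1.031]
wrist_force: [-0.6, -0.7, -0.0]
width: 0.524
```

```bash
python3 - <<'E'
from h import *
print(w2j(bot.read_state()["tool_pos"]),bot.read_state()["wrist_force"])
c=eyes.read_camera("wrist");save(c,"w8.png")
E
```

```text
[-0.00436548 -0.07977843] [-0.601854   -0.67500411 -0.02417083]
```

View pics/w8.png

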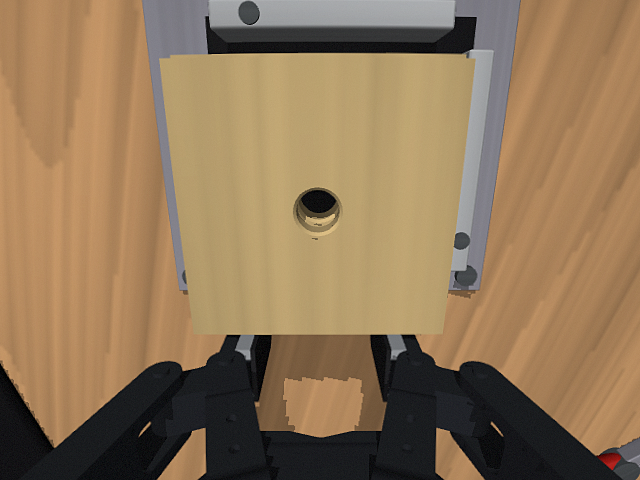

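Call:
jog_arm(turn=[[0,0,0],[0,0,0],[0,0,0],[0,0,0],[0,0,0]], slide=[[-2,0,0],[-2,0,0],[-2,0,0],[-1,0,0],[-1,0,0]], grip=[52,52,52,52,52])

```text
time: 11.05
tool_pos: [0.5603, -0.0143, 0.0401]
tcp_rot: [-1.314, 1.03, -1.03]
wrist_force: [0.7, -1.7, 0.1]
width: 0.52
```

Call:
jog_arm(turn=[[0,0,0],[0,0,0],[0,0,0]], slide=[[-1,0,0],[-0.5,0,0],[0,0,0]], grip=[52,52,52])

```text
time: 11.35
tool_pos: [0.5602, -0.0137, 0.0402]
tcp_rot: [-1.315, 1.029, -1.031]
wrist_force: [1.3, -5.3, -0.5]
width: 0.523
```

```bash
python3 - <<'E'
from h import *
print(w2j(bot.read_state()["tool_pos"]),bot.read_state()["wrist_force"])
c=eyes.read_camera("wrist");save(c,"w9.png")
E
```

```text
[-0.00477072 -0.07112589] [ 1.34248296 -5.29227297 -0.48637198]
```

View pics/w9.png

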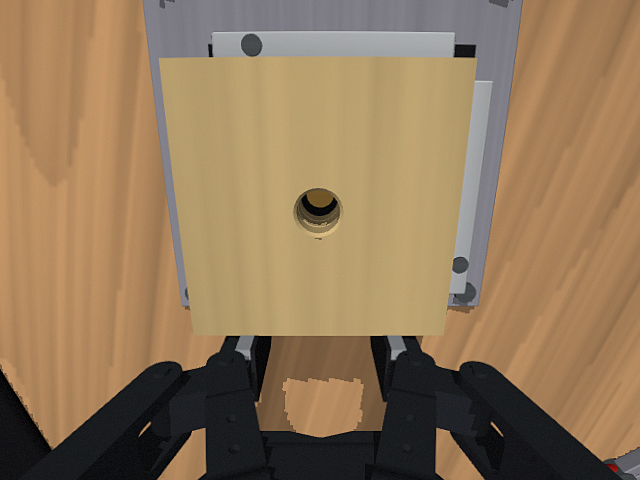

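Call:
jog_arm(turn=[[0,0,0],[0,0,0]], slide=[[-0.6,0,0],[0,0,0]], grip=[52,52])

```text
time: 11.6
tool_pos: [0.5602, -0.0137, 0.0402]
tcp_rot: [-1.315, 1.028, -1.032]
wrist_force: [1.2, -7.0, -0.9]
width: 0.518
```

Call:
jog_arm(turn=[[0,0,0],[0,0,0],[0,0,0],[0,0,0],[0,0,0]], slide=[[2,0,0],[8,0,0],[15,0,0],[5,-40,0],[0,-40,0]], grip=[52,52,52,52,52])

```text
time: 12.1
tool_pos: [0.5657, -0.0427, 0.1193]
tcp_rot: [-1.315, 1.034, -1.028]
wrist_force: [0.9, -0.1, 0.9]
width: 0.522
```

Call:
jog_arm(turn=[[0,0,0],[0,0,0],[0,0,0]], slide=[[0,-10,0],[0,0,0],[0,0,0]], grip=[52,52,52])

```text
time: 12.4
tool_pos: [0.5663, -0.0416, 0.1293]
tcp_rot: [-1.314, 1.031, -1.029]
wrist_force: [-0.3, 0.7, -0.7]
width: 0.521
```

```bash
python3 - <<'E'
from h import *
c=eyes.read_camera("wrist")
c=eyes.read_camera("wrist");save(c,"w10.png")
cv2.imwrite("pics/w10c.png",cv2.resize(c["img"][0:220,200:450,::-1],None,fx=3.2,fy=2.7,interpolation=cv2.INTER_CUBIC))
print(bot.read_state()["tool_pos"],bot.read_state()["wrist_force"])
E
```

```text
[ 0.56534435 -0.04131685  0.12802436] [ 0.15013507  0.56673093 -0.32888578]
```

View pics/w10c.png

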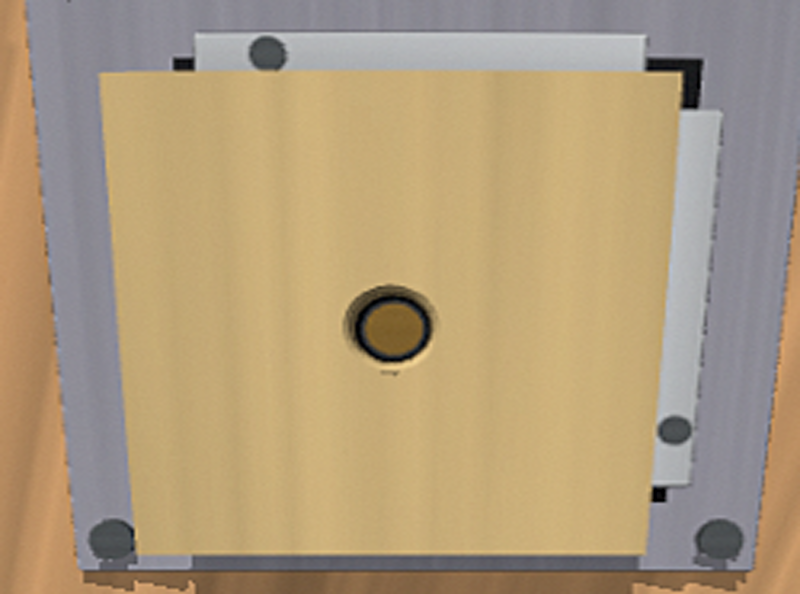

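```bash
python3 - <<'E'
from h import *
c=eyes.read_camera("wrist")
g=cv2.cvtColor(c["img"],cv2.COLOR_RGB2HSV)
print(px(c,322.2,121.1,.054),"touch",j2w(-.005,-.0151),w2j(px(c,322.2,121.1,.054)))
print(px(c,200+393/3.2,330/2.7,.024), px(c,200+393/3.2,329/2.7,.03))
# go look at rack
s=bot.read_state(); print(s["tool_pos"],s["time"])
E
```

```text
[0.54605779 0.04154585 0.054     ] touch [0.54663262 0.04064428] [-0.00534405 -0.01408763]
[0.54655834 0.0412363  0.024     ] [0.54649768 0.04140642 0.03      ]
[ 0.56533933 -0.0412287   0.12796982] 12.55
```

```bash
python3 - <<'E'
from h import *
goto(.577,-.264,.19,2.4)
goto(.577,-.264,.19)
E
```

```text
time 12.55 curyaw 1.8115 turn_y -0.5885 slide [ 159.   -61.7 -156.6] F [-0.7 -0.4  0.1] w 0.52
tilt: tool y [-0.004 -0.002 -1.   ]
time 12.55 curyaw 1.8115 turn_y 0 slide [219.  -62.2 -42. ] F [-0.7 -0.4  0.1] w 0.52
tilt: tool y [-0.004  0.    -1.   ]
```

Call:
jog_arm(turn=[[0,0,0],[0,-0.147,0],[0,-0.147,0],[0,-0.147,0],[0,-0.147,0]], slide=[[0,-40,0],[0,-22,0],[0,0,0],[0,0,0],[0,0,0]], grip=[52,52,52,52,52])

```text
time: 13.05
tool_pos: [0.5662, -0.0411, 0.1908]
tcp_rot: [-1.494, 0.577, -0.574]
wrist_force: [-0.1, -0.3, -0.3]
width: 0.519
```

Call:
jog_arm(turn=[[0,0,0],[0,0,0],[0,0,0],[0,0,0],[0,0,0]], slide=[[32,0,-31],[32,0,-31],[32,0,-31],[32,0,-31],[16,0,-17]], grip=[52,52,52,52,52])

```text
time: 13.55
tool_pos: [0.577, -0.2455, 0.1903]
tcp_rot: [-1.492, 0.583, -0.58]
wrist_force: [-0.5, 0.0, -0.7]
width: 0.523
```

Call:
jog_arm(turn=[[0,0,0],[0,0,0],[0,0,0]], slide=[[10,0,-10],[5,0,-5.6],[0,0,0]], grip=[52,52,52])

```text
time: 13.85
tool_pos: [0.5779, -0.2641, 0.1913]
tcp_rot: [-1.491, 0.582, -0.579]
wrist_force: [0.5, 0.2, 0.4]
width: 0.521
```

```bash
python3 - <<'E'
from h import *
for i in range(3): c=eyes.read_camera("wrist")
save(c,"w11.png")
for k in nets.search_frame("pin",c)[:2]+nets.search_frame("stub",c)[:2]: print(k["conf"],world(k["xyz"],c),proj(c,world(k["xyz"],c)))
goto(.577,-.264,.19,2.4)
E
```

```text
0.84 [ 0.57722765 -0.2589454   0.08729756] [[322.56159333 248.34179484]]
0.75 [ 0.49473682 -0.24881902  0.08739608] [[244.68268846 144.7594977 ]]
time 14.1 curyaw 2.401 turn_y 0.001 slide [-0.3  2.2 -1.7] F [-0.1 -0.  -0.1] w 0.52
tilt: tool y [-0.  0. -1.]
```

View pics/w11.png

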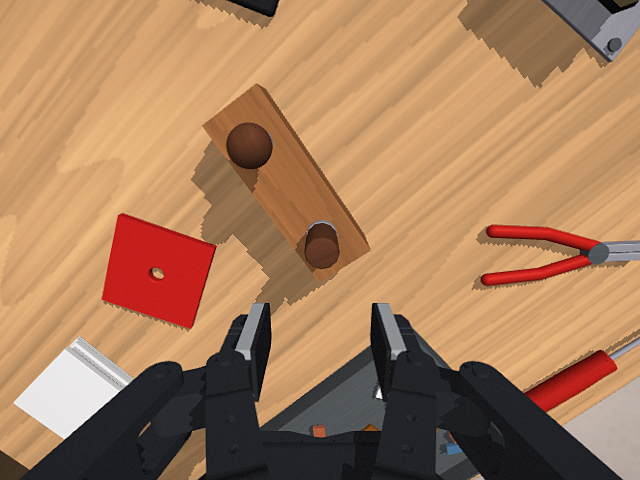

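```bash
python3 - <<'E'
from h import *
a=cv2.imread("pics/w11.png"); cv2.imwrite("pics/w11c.png",cv2.resize(a[210:285,280:370],None,fx=8,fy=8,interpolation=cv2.INTER_CUBIC))
E
```

```text
(no output)
```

View pics/w11c.png

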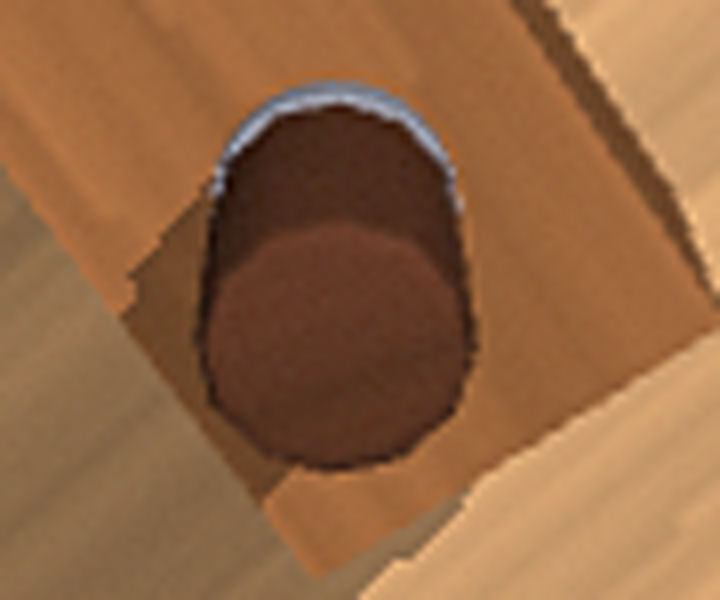

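```bash
python3 - <<'E'
from h import *
c=eyes.read_camera("wrist")
w=px(c,322.2,253.1,.09); print(w)
print("flange mid",px(c,322.2,210+(83/8)+12.2,.048))
goto(w[0],w[1],.072,2.4)
E
```

```text
[ 0.57931204 -0.26091391  0.09      ]
flange mid [ 0.5781432  -0.25955135  0.048     ]
time 14.15 curyaw 2.4009 turn_y 0.0009 slide [ -0.8 120.3   2.1] F [ 0.2 -0.   0.2] w 0.52
tilt: tool y [ 0.  0. -1.]
```

Call:
jog_arm(turn=[[0,0,0],[0,0,0],[0,0,0],[0,0,0],[0,0,0]], slide=[[-0.8,35,2],[0,35,0],[0,25,0],[0,15,0],[0,10,0]], grip=[52,52,52,52,52])

```text
time: 14.65
tool_pos: [0.5786, -0.2615, 0.0709]
tcp_rot: [-1.492, 0.581, -0.579]
wrist_force: [0.3, -0.3, -0.3]
width: 0.52
```

Call:
jog_arm(turn=[[0,0,0],[0,0,0]], slide=[[0,0,0],[0,0,0]], grip=[52,52])

```text
time: 14.85
tool_pos: [0.58, -0.2625, 0.0733]
tcp_rot: [-1.492, 0.579, -0.582]
wrist_force: [-0.5, -0.8, 0.7]
width: 0.519
```

```bash
python3 - <<'E'
from h import *
c=eyes.read_camera("wrist"); save(c,"w12.png")
goto(.5793,-.2607,.072,2.4)
E
```

```text
time 14.9 curyaw 2.3996 turn_y -0.0004 slide [-2.1  1.8  0.8] F [ 0.8  0.1 -0.3] w 0.52
tilt: tool y [ 0.002 -0.001 -1.   ]
```

View pics/w12.png

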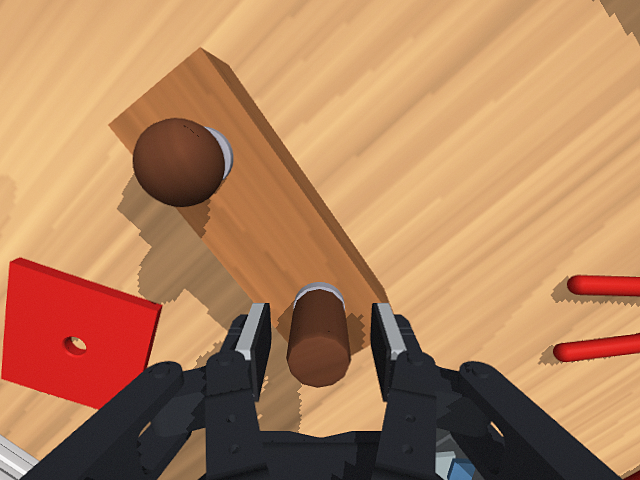

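Call:
jog_arm(turn=[[0,0,0],[0,0,0],[0,0,0],[0,0,0],[0,0,0]], slide=[[-0.8,0,0],[0,0,0],[0,0,0],[0,0,0],[0,0,0]], grip=[40,20,10,10,10], newtons=50)

```text
time: 15.4
tool_pos: [0.5793, -0.2621, 0.0737]
tcp_rot: [-1.492, 0.579, -0.582]
wrist_force: [-1.1, 0.2, 6.6]
width: 0.262
```

```bash
python3 - <<'E'
from h import *
goto(.5793,-.2607,.135,2.4)
E
```

```text
time 15.4 curyaw 2.3994 turn_y -0.0006 slide [ -0.8 -61.3   1.1] F [-1.1  0.2  6.6] w 0.26
tilt: tool y [ 0.002 -0.001 -1.   ]
```

Call:
jog_arm(turn=[[0,0,0],[0,0,0],[0,0,0],[0,0,0],[0,0,0]], slide=[[0,-2,0],[0,-8,0],[0,-15,0],[0,-20,0],[0,-20,0]], grip=[10,10,10,10,10])

```text
time: 15.9
tool_pos: [0.5782, -0.2615, 0.1385]
tcp_rot: [-1.491, 0.581, -0.58]
wrist_force: [-0.5, 0.3, -0.1]
width: 0.265
```

Call:
jog_arm(turn=[[0,0,0],[0,0,0],[0,0,0]], slide=[[0,-10,0],[0,0,0],[0,0,0]], grip=[10,10,10])

```text
time: 16.2
tool_pos: [0.5782, -0.2615, 0.1471]
tcp_rot: [-1.492, 0.581, -0.58]
wrist_force: [-0.1, -0.1, -0.7]
width: 0.266
```

```bash
python3 - <<'E'
from h import *
c=eyes.read_camera("wrist"); save(c,"w13.png")
s=eyes.read_camera("side");cv2.imwrite("pics/s13.png",cv2.resize(s["img"][120:260,320:460,::-1],None,fx=5,fy=5,interpolation=cv2.INTER_CUBIC)[:600])
goto(.5464,.0411,.15,2.4)
E
```

```text
time 16.3 curyaw 2.3995 turn_y -0.0005 slide [-227.2   -3.8  201.8] F [-0.2 -0.3 -1.1] w 0.27
tilt: tool y [-0.002  0.001 -1.   ]
```

View pics/w13.png

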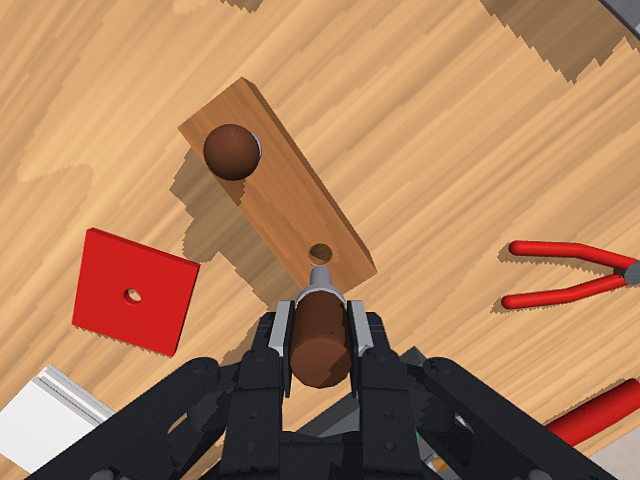

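View pics/s13.png

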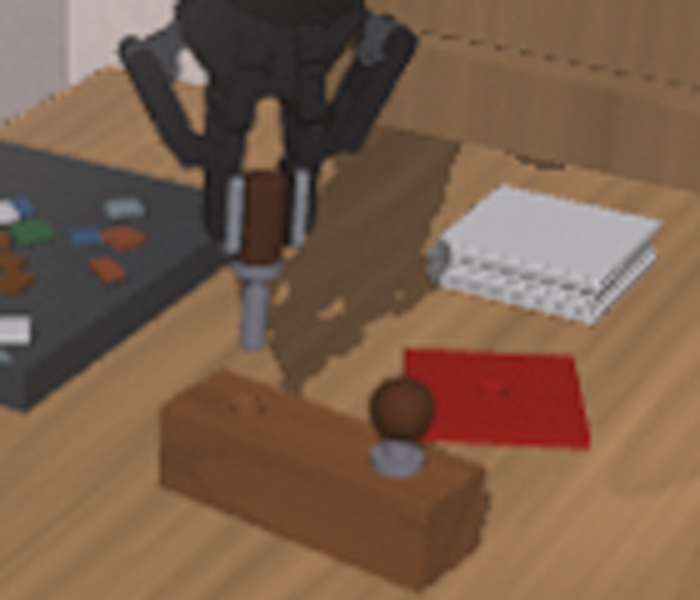

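```bash
python3 - <<'E'
from h import *
c=eyes.read_camera("wrist"); cv2.imwrite("pics/w14.png",cv2.resize(c["img"][240:400,250:390,::-1],None,fx=5,fy=3.75,interpolation=cv2.INTER_CUBIC))
s=bot.read_state(); m=R.from_rotvec(s["tcp_rot"]).as_matrix(); p=s["tool_pos"]
a=np.linspace(0,2*np.pi,361)
def ell(x,y,r): 
    P=proj(c,[p+m@[x+r*np.cos(t),y,r*np.sin(t)] for t in a]); P=(P-[250,240])*[5,3.75]
    return P.min(0).round(),P.max(0).round()
for x in (-.003,-.001,.001):
    print(x,"tip",ell(x,.0687,.0045),"fl bot",ell(x,.0287,.012),"fl top",ell(x,.0237,.012),"top",ell(x,-.0163,.012))
E
```

```text
-0.003 tip (array([306.,  81.]), array([383., 135.])) fl bot (array([217., 142.]), array([469., 311.])) fl top (array([214., 159.]), array([472., 332.])) top (array([174., 339.]), array([507., 549.]))
-0.001 tip (array([306.,  93.]), array([383., 147.])) fl bot (array([218., 157.]), array([468., 325.])) fl top (array([214., 174.]), array([472., 346.])) top (array([175., 357.]), array([506., 565.]))
0.001 tip (array([306., 105.]), array([383., 158.])) fl bot (array([218., 172.]), array([468., 338.])) fl top (array([215., 189.]), array([471., 359.])) top (array([176., 376.]), array([506., 581.]))
```

View pics/w14.png

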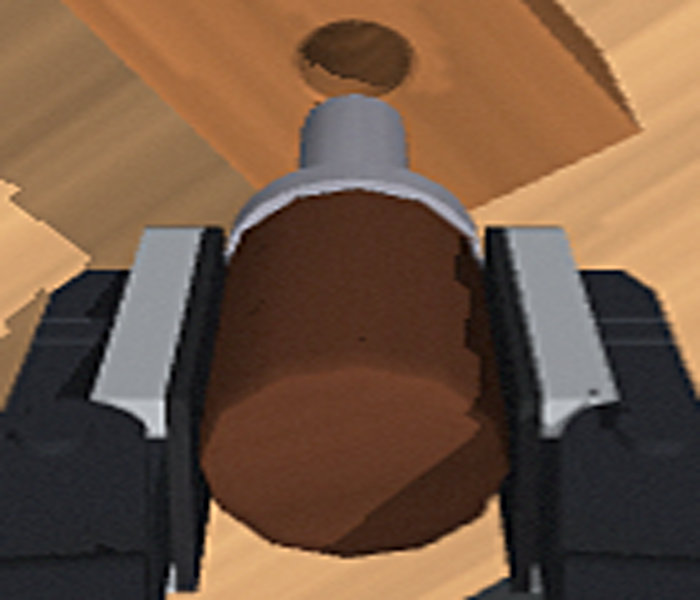

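Call:
jog_arm(turn=[[0,0,0],[0,0,0],[0,0,0],[0,0,0],[0,0,0]], slide=[[-25,-1,22],[-32,-1,28],[-32,-1,28],[-32,0,28],[-32,0,28]], grip=[10,10,10,10,10])

```text
time: 16.85
tool_pos: [0.5552, -0.0579, 0.1491]
tcp_rot: [-1.492, 0.582, -0.579]
wrist_force: [0.9, 0.6, -1.4]
width: 0.271
```

Call:
jog_arm(turn=[[0,0,0],[0,0,0],[0,0,0],[0,0,0],[0,0,0]], slide=[[-32,0,28],[-25,0,22],[-12,0,12],[-5.2,0,5.8],[0,0,0]], grip=[10,10,10,10,10])

```text
time: 17.35
tool_pos: [0.547, 0.0413, 0.1495]
tcp_rot: [-1.493, 0.58, -0.578]
wrist_force: [-0.2, -0.9, -0.6]
width: 0.266
```

Call:
jog_arm(turn=[[0,0,0],[0,0,0]], slide=[[0,0,0],[0,0,0]], grip=[10,10])

```text
time: 17.55
tool_pos: [0.5475, 0.0396, 0.15]
tcp_rot: [-1.492, 0.582, -0.581]
wrist_force: [0.2, -0.4, -0.7]
width: 0.264
```

```bash
python3 - <<'E'
from h import *
c=eyes.read_camera("wrist"); save(c,"w15.png")
goto(.5464,.0408,.133,2.4)
E
```

```text
time 17.6 curyaw 2.3981 turn_y -0.0019 slide [-1.6 17.   0.2] F [ 0.3 -0.2 -1. ] w 0.27
tilt: tool y [-0. -0. -1.]
```

View pics/w15.png

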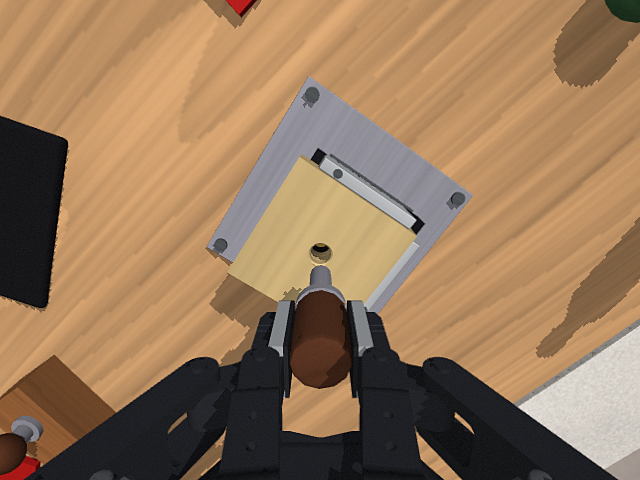

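```bash
python3 - <<'E'
from h import *
c=eyes.read_camera("wrist"); cv2.imwrite("pics/w16.png",cv2.resize(c["img"][235:310,270:370,::-1],None,fx=8,fy=8,interpolation=cv2.INTER_CUBIC))
print(bot.read_state()["tool_pos"])
E
```

```text
[0.54752244 0.03957907 0.15010418]
```

View pics/w16.png

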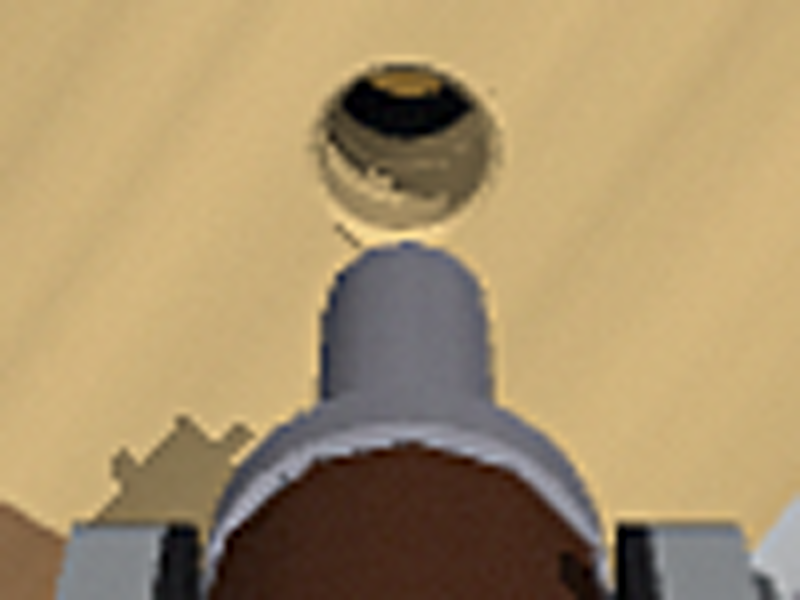

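```bash
python3 - <<'E'
from h import *
c=eyes.read_camera("wrist"); s=bot.read_state(); m=R.from_rotvec(s["tcp_rot"]).as_matrix(); p=s["tool_pos"]
H=px(c,321,253.25,.054)
for L in (.066,.0687,.071):
    T=px(c,320.9,272.6,p[2]-L); print(L,"tip",T.round(4),"hole",H.round(4),"move tool",(m.T@(H-T)*1000).round(1), "tip in tool",(m.T@(T-p)*1000).round(1))
a=np.linspace(0,2*np.pi,361)
for r,L in ((.0045,.0687),(.006,.0662)):
  P=proj(c,[p+m@[-.001+r*np.cos(t),L,.001+r*np.sin(t)] for t in a]); print(P.min(0),P.max(0))
P=proj(c,p+m@[-.001,.0687,.001]);print(P)
E
```

```text
0.066 tip [0.5468 0.0417 0.0841] hole [0.5463 0.0424 0.054 ] move tool [-0.9 30.1  0.1] tip in tool [-1.9 66.   1.1]
0.0687 tip [0.5477 0.041  0.0814] hole [0.5463 0.0424 0.054 ] move tool [-2.  27.4  0.1] tip in tool [-0.7 68.7  1.1]
0.071 tip [0.5484 0.0403 0.0791] hole [0.5463 0.0424 0.054 ] move tool [-3.  25.1  0.1] tip in tool [ 0.3 71.   1.1]
[313.07134061 264.99414856] [328.51128195 279.24246898]
[310.38689842 264.18342107] [331.20713943 283.36479086]
[[320.79137215 272.16856935]]
```

Call:
jog_arm(turn=[[0,0,0],[0,0,0],[0,0,0],[0,0,0]], slide=[[-1.8,8,0],[0,8,0],[0,6,0],[0,0,0]], grip=[10,10,10,10])

```text
time: 18.1
tool_pos: [0.5447, 0.0418, 0.1263]
tcp_rot: [-1.493, 0.583, -0.578]
wrist_force: [-0.6, 0.5, -1.1]
width: 0.267
```

```bash
python3 - <<'E'
from h import *
for i in range(3): c=eyes.read_camera("wrist"); 
cv2.imwrite("pics/w17.png",cv2.resize(c["img"][235:310,270:370,::-1],None,fx=8,fy=8,interpolation=cv2.INTER_CUBIC))
s=eyes.read_camera("side");cv2.imwrite("pics/s17.png",cv2.resize(s["img"][190:310,240:400,::-1],None,fx=5,fy=5,interpolation=cv2.INTER_CUBIC))
print(bot.read_state()["tool_pos"],bot.read_state()["wrist_force"])
E
```

```text
[0.54630379 0.04186436 0.12836148] [-0.53889472  0.46408232 -0.71325568]
```

View pics/w17.png

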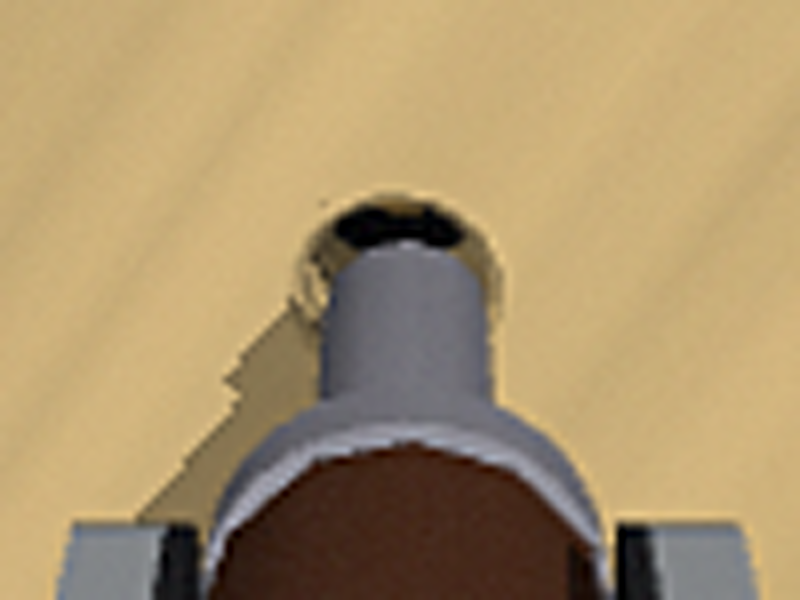

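View pics/s17.png

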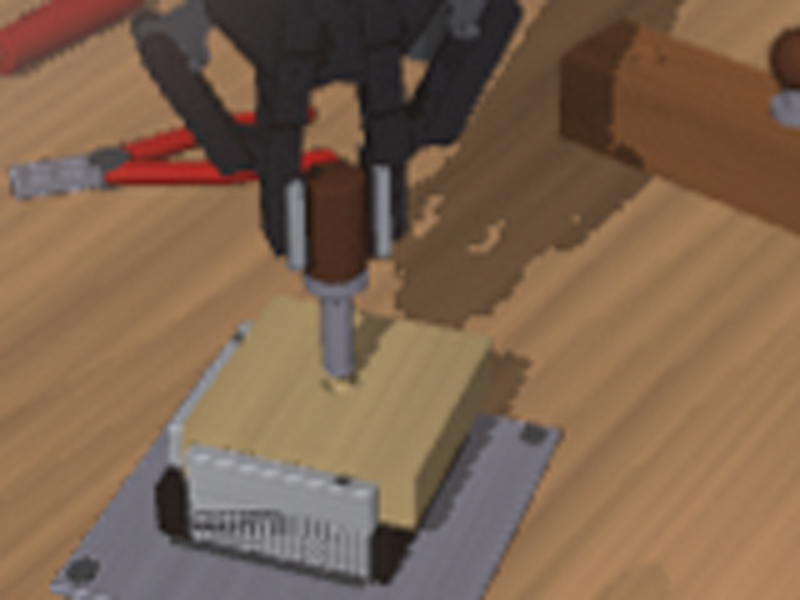

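```bash
python3 - <<'E'
from h import *
c=eyes.read_camera("wrist"); s=bot.read_state(); m=R.from_rotvec(s["tcp_rot"]).as_matrix(); p=s["tool_pos"]; print(p)
a=np.linspace(0,2*np.pi,361)
H=px(c,320.2,271.3,.054)
P=(proj(c,[H+[.007*np.cos(t),.007*np.sin(t),0] for t in a])-[270,235])*8; print(P.min(0),P.max(0))
for L in (.066,.0687,.071):
    T=px(c,320.9,272.6,p[2]-L); print(L,"tip",T.round(4),"hole",H.round(4),"move tool",(m.T@(H-T)*1000).round(1))
cv2.imwrite("pics/w18.png",cv2.resize(c["img"][235:310,270:370,::-1],None,fx=8,fy=8,interpolation=cv2.INTER_CUBIC))
E
```

```text
[0.54640161 0.04190311 0.12850695]
[308.17760624 203.20629263] [495.01996361 375.75248489]
0.066 tip [0.5456 0.0441 0.0625] hole [0.5474 0.0419 0.054 ] move tool [ 2.8  8.5 -0.4]
0.0687 tip [0.5465 0.0433 0.0598] hole [0.5474 0.0419 0.054 ] move tool [ 1.6  5.8 -0.4]
0.071 tip [0.5472 0.0426 0.0575] hole [0.5474 0.0419 0.054 ] move tool [ 0.6  3.5 -0.4]
```

View pics/w18.png

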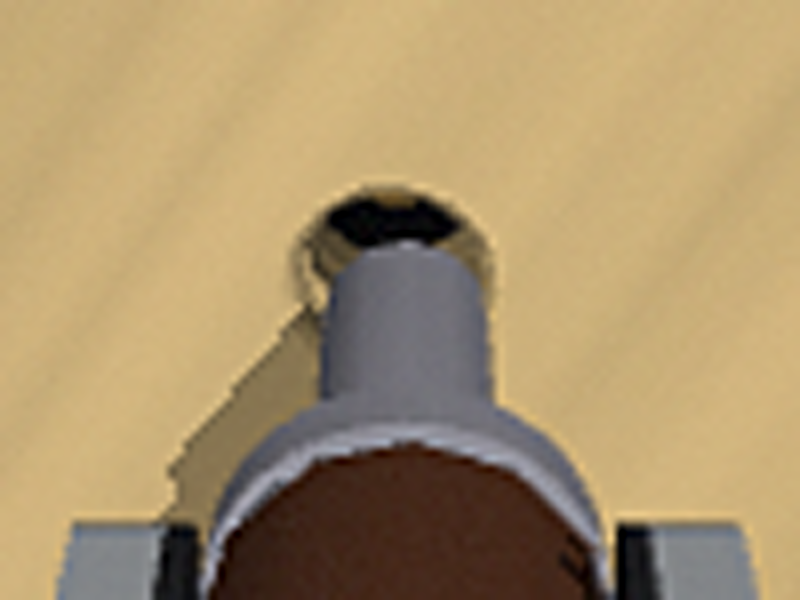

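Call:
jog_arm(turn=[[0,0,0],[0,0,0],[0,0,0],[0,0,0]], slide=[[0,0,0],[0,0,0],[0,0,0],[0,0,0]], grip=[10,10,10,10])

```text
time: 18.75
tool_pos: [0.5461, 0.0418, 0.1283]
tcp_rot: [-1.492, 0.58, -0.58]
wrist_force: [0.3, 0.0, -0.3]
width: 0.265
```

```bash
python3 - <<'E'
from h import *
c=eyes.read_camera("wrist"); 
cv2.imwrite("pics/w19.png",cv2.resize(c["img"][235:310,270:370,::-1],None,fx=8,fy=8,interpolation=cv2.INTER_CUBIC))
s=bot.read_state(); m=R.from_rotvec(s["tcp_rot"]).as_matrix(); p=s["tool_pos"]; print(p)
for v in (268.5,269.5,270.5):
  H=px(c,319.5,v,.054)
  T=px(c,320.9,272.6,p[2]-.0687); print("tip",T.round(4),"hole",H.round(4),"move tool",(m.T@(H-T)*1000).round(1))
E
```

```text
[0.5461331  0.04182597 0.12828093]
tip [0.5463 0.0432 0.0596] hole [0.5456 0.0428 0.054 ] move tool [-0.3  5.6 -0.8]
tip [0.5463 0.0432 0.0596] hole [0.546  0.0423 0.054 ] move tool [ 0.4  5.6 -0.8]
tip [0.5463 0.0432 0.0596] hole [0.5465 0.0419 0.054 ] move tool [ 1.   5.6 -0.8]
```

View pics/w19.png

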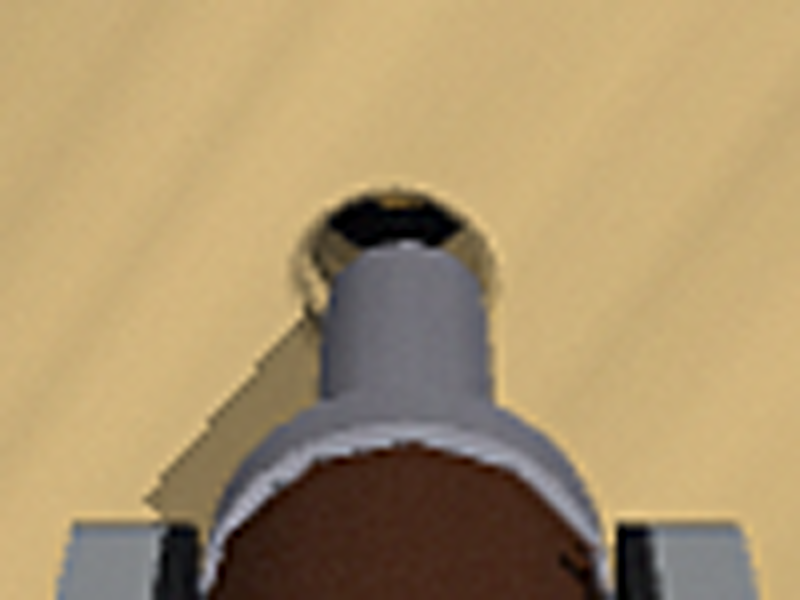

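Call:
jog_arm(turn=[[0,0,0],[0,0,0],[0,0,0],[0,0,0]], slide=[[0.4,0,-0.7],[0,0,0],[0,3,0],[0,0,0]], grip=[10,10,10,10])

```text
time: 19.2
tool_pos: [0.5455, 0.041, 0.1246]
tcp_rot: [-1.492, 0.581, -0.58]
wrist_force: [0.1, -0.2, -0.2]
width: 0.267
```

Call:
jog_arm(turn=[[0,0,0],[0,0,0]], slide=[[0,0,0],[0,0,0]], grip=[10,10])

```text
time: 19.4
tool_pos: [0.5459, 0.0411, 0.1251]
tcp_rot: [-1.492, 0.58, -0.58]
wrist_force: [-0.0, 1.6, -0.5]
width: 0.266
```

```bash
python3 - <<'E'
from h import *
c=eyes.read_camera("wrist"); 
cv2.imwrite("pics/w20.png",cv2.resize(c["img"][235:310,270:370,::-1],None,fx=8,fy=8,interpolation=cv2.INTER_CUBIC))
s=bot.read_state(); print(s["tool_pos"],s["wrist_force"])
E
```

```text
[0.54591202 0.04108063 0.12518719] [ 0.06026981 -0.31417768 -0.79762448]
```

View pics/w20.png

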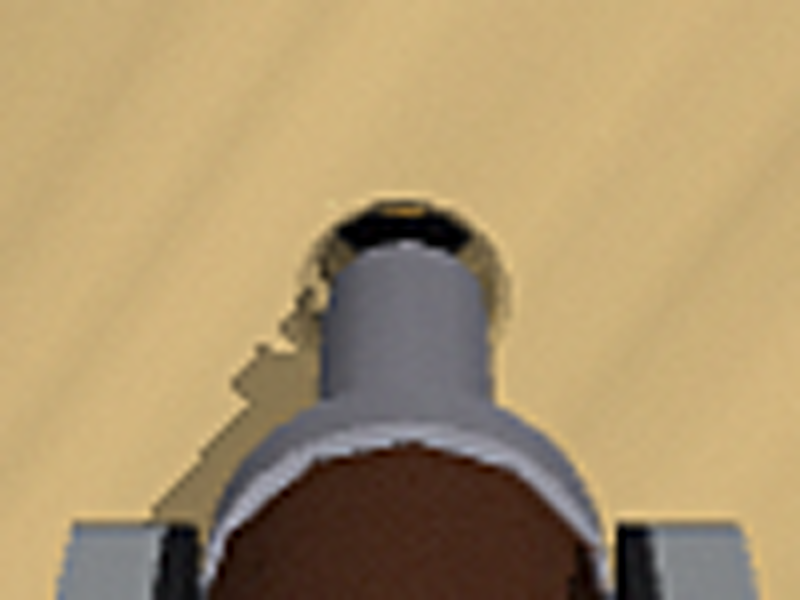

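Call:
jog_arm(turn=[[0,0,0],[0,0,0],[0,0,0],[0,0,0],[0,0,0]], slide=[[0,1.5,0],[0,1.5,0],[0,1.5,0],[0,1.5,0],[0,0,0]], grip=[10,10,10,10,10])

```text
time: 19.95
tool_pos: [0.5456, 0.041, 0.1188]
tcp_rot: [-1.492, 0.581, -0.58]
wrist_force: [-0.6, -0.4, -0.0]
width: 0.267
```

```bash
python3 - <<'E'
from h import *
c=eyes.read_camera("wrist"); 
cv2.imwrite("pics/w21.png",cv2.resize(c["img"][235:310,270:370,::-1],None,fx=8,fy=8,interpolation=cv2.INTER_CUBIC))
s=bot.read_state(); print(s["tool_pos"],s["wrist_force"],s["torque"])
E
```

```text
[0.545728   0.0410464  0.11894392] [ 0.06358551 -0.38783008 -0.15772629] [-0.04616581  0.02963424  0.02097617]
```

View pics/w21.png

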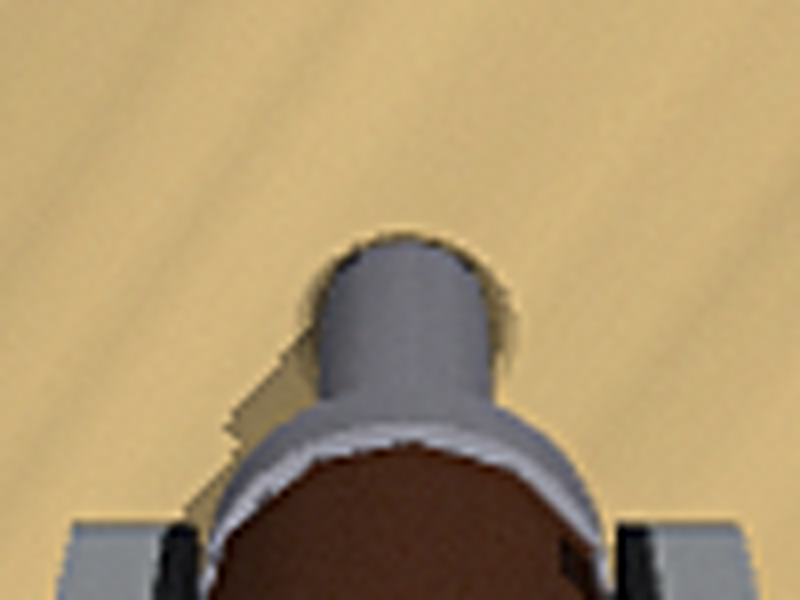

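Call:
jog_arm(turn=[[0,0,0],[0,0,0],[0,0,0],[0,0,0],[0,0,0]], slide=[[0,0,0.3],[0,2,0],[0,2,0],[0,2,0],[0,0,0]], grip=[10,10,10,10,10])

```text
time: 20.5
tool_pos: [0.5458, 0.0413, 0.1127]
tcp_rot: [-1.492, 0.581, -0.58]
wrist_force: [0.1, -0.7, -1.6]
width: 0.267
```

Call:
jog_arm(turn=[[0,0,0],[0,0,0],[0,0,0],[0,0,0]], slide=[[0,2,0],[0,2,0],[0,2,0],[0,0,0]], grip=[10,10,10,10])

```text
time: 20.9
tool_pos: [0.5459, 0.0412, 0.1068]
tcp_rot: [-1.492, 0.581, -0.58]
wrist_force: [-0.3, 0.4, -1.6]
width: 0.269
```

```bash
python3 - <<'E'
from h import *
c=eyes.read_camera("wrist"); 
cv2.imwrite("pics/w22.png",cv2.resize(c["img"][235:310,270:370,::-1],None,fx=8,fy=8,interpolation=cv2.INTER_CUBIC))
s=bot.read_state(); print(s["tool_pos"],s["wrist_force"],s["torque"])
E
```

```text
[0.54595949 0.04122688 0.10692687] [ 0.11968689  0.05630697 -1.43850711] [ 0.03012711 -0.03431036  0.01966992]
```

View pics/w22.png

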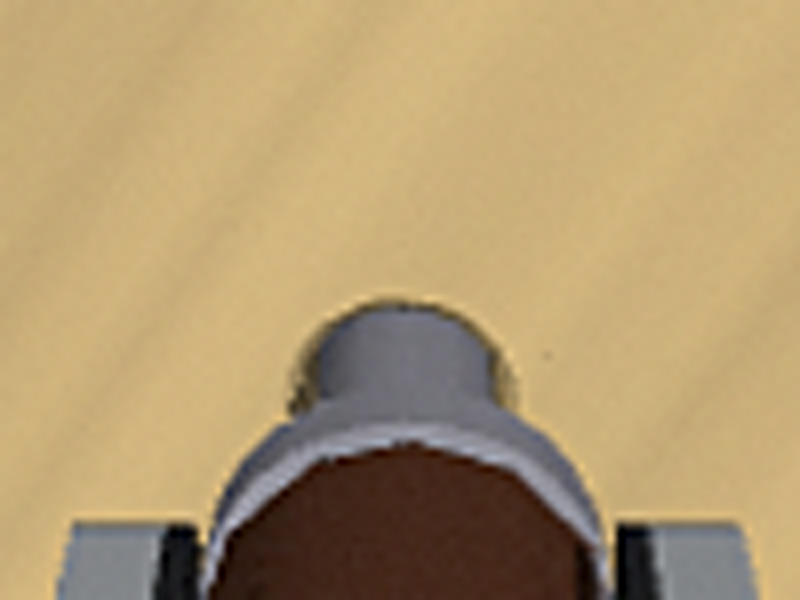

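Call:
jog_arm(turn=[[0,0,0],[0,0,0],[0,0,0],[0,0,0],[0,0,0]], slide=[[0.3,0,0],[0,2,0],[0,2,0],[0,2,0],[0,0,0]], grip=[10,10,10,10,10])

```text
time: 21.45
tool_pos: [0.5459, 0.0411, 0.1007]
tcp_rot: [-1.492, 0.581, -0.58]
wrist_force: [-0.2, 0.0, -1.5]
width: 0.265
```

Call:
jog_arm(turn=[[0,0,0],[0,0,0],[0,0,0],[0,0,0]], slide=[[0,1.5,0],[0,1.5,0],[0,1,0],[0,0,0]], grip=[10,10,10,10])

```text
time: 21.85
tool_pos: [0.5462, 0.041, 0.097]
tcp_rot: [-1.492, 0.581, -0.58]
wrist_force: [0.5, 0.0, -0.9]
width: 0.267
```

Call:
jog_arm(turn=[[0,0,0],[0,0,0],[0,0,0],[0,0,0]], slide=[[0,1,0],[0,1,0],[0,1,0],[0,0,0]], grip=[10,10,10,10])

```text
time: 22.25
tool_pos: [0.5463, 0.041, 0.0941]
tcp_rot: [-1.492, 0.58, -0.58]
wrist_force: [0.0, -0.1, -1.1]
width: 0.27
```

Call:
jog_arm(turn=[[0,0,0],[0,0,0],[0,0,0],[0,0,0],[0,0,0]], slide=[[0,1,0],[0,1,0],[0,1,0],[0,1,0],[0,0,0]], grip=[10,10,10,10,10])

```text
time: 22.75
tool_pos: [0.5464, 0.0411, 0.0904]
tcp_rot: [-1.492, 0.58, -0.58]
wrist_force: [-0.4, 0.7, 1.1]
width: 0.266
```

Call:
jog_arm(turn=[[0,0,0],[0,0,0],[0,0,0],[0,0,0]], slide=[[0,1,0],[0,1,0],[0,1,0],[0,0,0]], grip=[10,10,10,10])

```text
time: 23.15
tool_pos: [0.5465, 0.041, 0.0877]
tcp_rot: [-1.492, 0.58, -0.581]
wrist_force: [-2.0, -1.1, 3.9]
width: 0.265
```

```bash
python3 - <<'E'
from h import *
c=eyes.read_camera("wrist"); 
cv2.imwrite("pics/w23.png",cv2.resize(c["img"][235:410,250:390,::-1],None,fx=5,fy=3.4,interpolation=cv2.INTER_CUBIC))
s=bot.read_state(); print(s["tool_pos"],s["wrist_force"],s["torque"])
s=eyes.read_camera("side");cv2.imwrite("pics/s23.png",cv2.resize(s["img"][190:310,240:400,::-1],None,fx=5,fy=5,interpolation=cv2.INTER_CUBIC))
E
```

```text
[0.54650148 0.04100579 0.08767959] [-1.82605319 -0.66344653  4.62429655] [-0.08783308  0.37003182 -0.04221293]
```

View pics/w23.png

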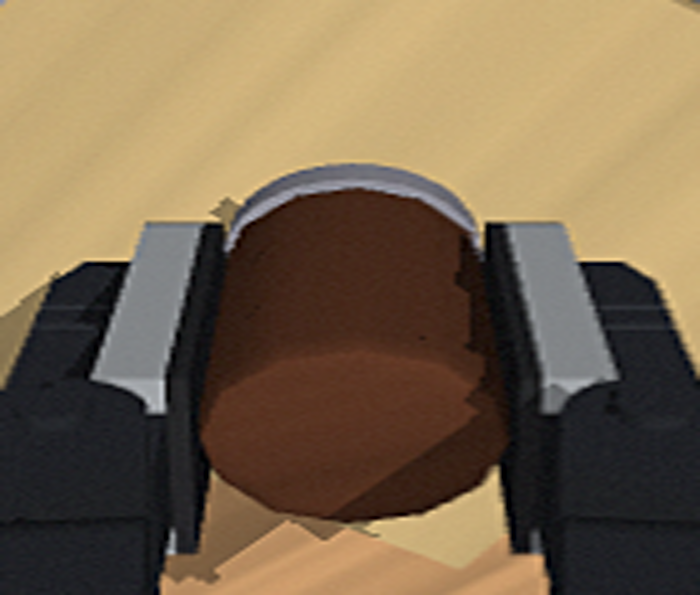

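View pics/s23.png

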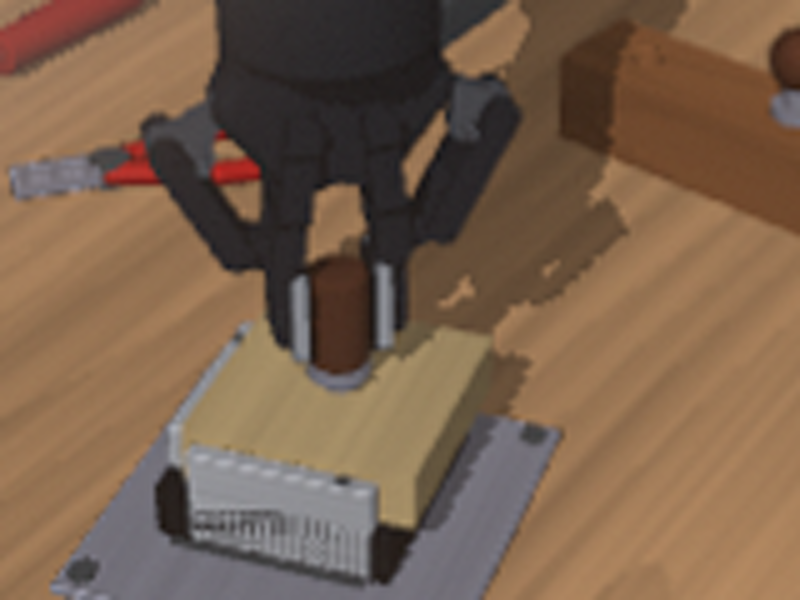

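Call:
jog_arm(turn=[[0,0,0],[0,0,0],[0,0,0]], slide=[[0,0.8,0],[0,0.8,0],[0,0,0]], grip=[10,10,10])

```text
time: 23.55
tool_pos: [0.5465, 0.041, 0.0859]
tcp_rot: [-1.492, 0.58, -0.581]
wrist_force: [-0.5, -0.7, 5.1]
width: 0.262
```

Call:
jog_arm(turn=[[0,0,0],[0,0,0],[0,0,0]], slide=[[0,0.7,0],[0,0.7,0],[0,0,0]], grip=[10,10,10])

```text
time: 23.85
tool_pos: [0.5465, 0.041, 0.0845]
tcp_rot: [-1.492, 0.58, -0.581]
wrist_force: [-2.0, -0.7, 4.3]
width: 0.266
```

Call:
jog_arm(turn=[[0,0,0],[0,0,0],[0,0,0]], slide=[[0,0.5,0],[0,0.5,0],[0,0,0]], grip=[10,10,10])

```text
time: 24.15
tool_pos: [0.5465, 0.041, 0.0835]
tcp_rot: [-1.492, 0.58, -0.581]
wrist_force: [-0.8, -0.5, 5.0]
width: 0.266
```

Call:
jog_arm(turn=[[0,0,0],[0,0,0],[0,0,0]], slide=[[0,0.5,0],[0,0.5,0],[0,0,0]], grip=[10,10,10])

```text
time: 24.45
tool_pos: [0.5465, 0.041, 0.0827]
tcp_rot: [-1.492, 0.58, -0.581]
wrist_force: [-2.4, -0.7, 6.7]
width: 0.268
```

```bash
python3 - <<'E'
from h import *
s=bot.read_state(); print(s["tool_pos"],s["wrist_force"],s["torque"])
s=eyes.read_camera("side");cv2.imwrite("pics/s24.png",cv2.resize(s["img"][230:310,260:360,::-1],None,fx=8,fy=7.5,interpolation=cv2.INTER_CUBIC))
E
```

```text
[0.54653781 0.0410458  0.08271136] [-2.44190387 -0.73923637  6.71788767] [-0.16480245  0.45295053 -0.02300193]
```

View pics/s24.png

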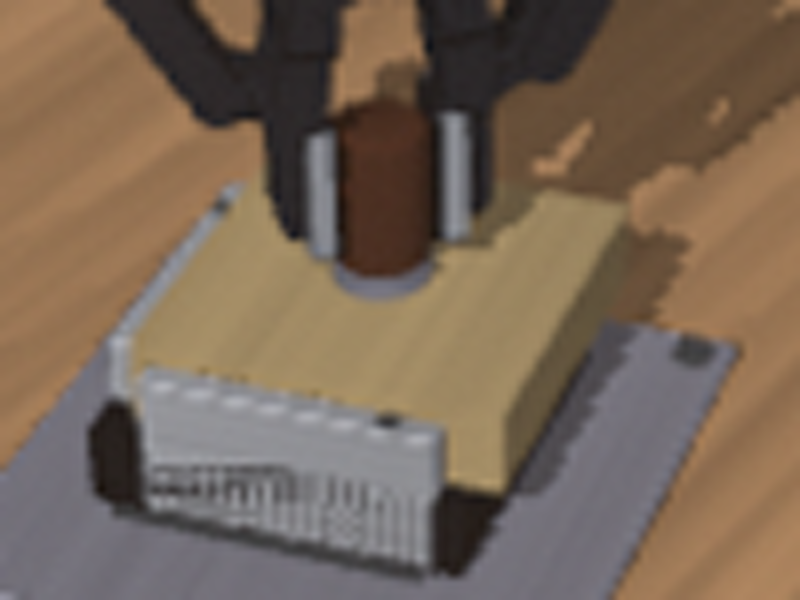

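Call:
jog_arm(turn=[[0,0,0],[0,0,0],[0,0,0]], slide=[[0,0.4,0],[0,0.4,0],[0,0,0]], grip=[10,10,10])

```text
time: 24.8
tool_pos: [0.5466, 0.041, 0.0826]
tcp_rot: [-1.492, 0.58, -0.581]
wrist_force: [-3.6, -0.2, 10.6]
width: 0.267
```

Call:
jog_arm(turn=[[0,0,0],[0,0,0],[0,0,0]], slide=[[0,0.4,0],[0,0,0],[0,0,0]], grip=[10,10,10])

```text
time: 25.1
tool_pos: [0.5467, 0.041, 0.0826]
tcp_rot: [-1.492, 0.58, -0.581]
wrist_force: [-5.0, -0.2, 13.3]
width: 0.27
```

```bash
python3 - <<'E'
from h import *
s=bot.read_state(); print(s["tool_pos"],s["wrist_force"],s["torque"])
c=eyes.read_camera("wrist"); 
cv2.imwrite("pics/w25.png",cv2.resize(c["img"][235:410,250:390,::-1],None,fx=5,fy=3.4,interpolation=cv2.INTER_CUBIC))
E
```

```text
[0.54665391 0.04103834 0.08263772] [-5.00521471 -0.18362274 13.25715908] [-0.18922496  1.00852159  0.01043447]
```

View pics/w25.png

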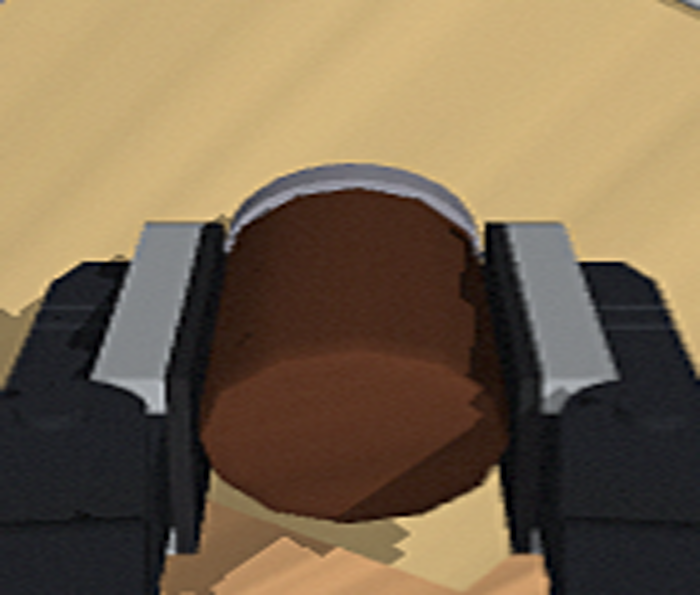

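Call:
jog_arm(turn=[[0,0,0],[0,0,0],[0,0,0],[0,0,0],[0,0,0]], slide=[[0,-0.7,0],[0,-0.4,0],[0,0,0],[0,0,0],[0,0,0]], grip=[10,10,28,40,52])

```text
time: 25.65
tool_pos: [0.546, 0.0411, 0.0815]
tcp_rot: [-1.492, 0.581, -0.58]
wrist_force: [-0.1, -0.3, -0.4]
width: 0.515
```

Call:
jog_arm(turn=[[0,0,0],[0,0,0],[0,0,0]], slide=[[0,0,0],[0,0,0],[0,-3,0]], grip=[56,56,56])

```text
time: 25.95
tool_pos: [0.5457, 0.041, 0.0845]
tcp_rot: [-1.492, 0.581, -0.579]
wrist_force: [0.4, 0.2, -1.0]
width: 0.563
```

```bash
python3 - <<'E'
from h import *
s=bot.read_state(); print(s["tool_pos"],s["wrist_force"],s["width"])
c=eyes.read_camera("wrist"); save(c,"w26.png")
E
```

```text
[0.54574186 0.04104647 0.08448215] [ 0.39137589  0.18798041 -1.04748866] 0.5634045122764442
```

View pics/w26.png

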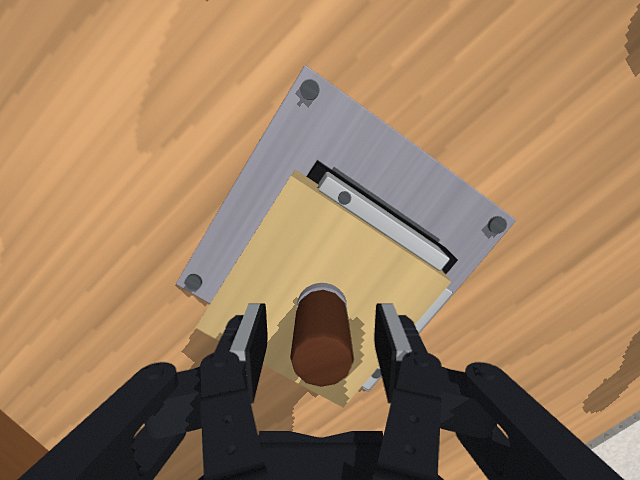

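Released cleanly. Now lift away and check.

Call:
jog_arm(turn=[[0,0,0],[0,0,0],[0,0,0],[0,0,0],[0,0,0]], slide=[[0,-15,0],[0,-35,0],[0,-40,0],[20,-20,0],[40,0,0]], grip=[56,56,56,56,56])

```text
time: 26.5
tool_pos: [0.5929, 0.0016, 0.2017]
tcp_rot: [-1.489, 0.572, -0.585]
wrist_force: [1.0, -0.0, 0.3]
width: 0.565
```

Call:
jog_arm(turn=[[0,0,0],[0,0,0],[0,0,0],[0,0,0],[0,0,0]], slide=[[35,0,0],[15,0,0],[0,0,0],[0,0,0],[0,0,0]], grip=[56,56,56,56,56])

```text
time: 27.0
tool_pos: [0.6262, -0.0323, 0.1948]
tcp_rot: [-1.492, 0.581, -0.579]
wrist_force: [0.4, -0.2, -0.4]
width: 0.561
```

```bash
python3 - <<'E'
from h import *
c=eyes.read_camera("wrist"); save(c,"w27.png")
s=eyes.read_camera("side");save(s,"s27.png");cv2.imwrite("pics/s27c.png",cv2.resize(s["img"][230:310,260:360,::-1],None,fx=8,fy=7.5,interpolation=cv2.INTER_CUBIC))
print(bot.read_state()["wrist_force"],bot.read_state()["tool_pos"])
# handle top z via depth
for (u,v) in [(310,255),(311,258)]: print(px(s,u,v))
for k in nets.search_frame("pin",s)[:2]: print(k["conf"],world(k["xyz"],s),proj(s,world(k["xyz"],s)))
E
```

```text
[1.40572402 0.77824312 0.27355116] [ 0.62642034 -0.03231884  0.19495178]
[0.53668987 0.0456478  0.08569653]
[0.53537944 0.04459548 0.07895249]
0.79 [0.53483746 0.05102787 0.08433862] [[309.16774396 257.37605384]]
```

View pics/w27.png

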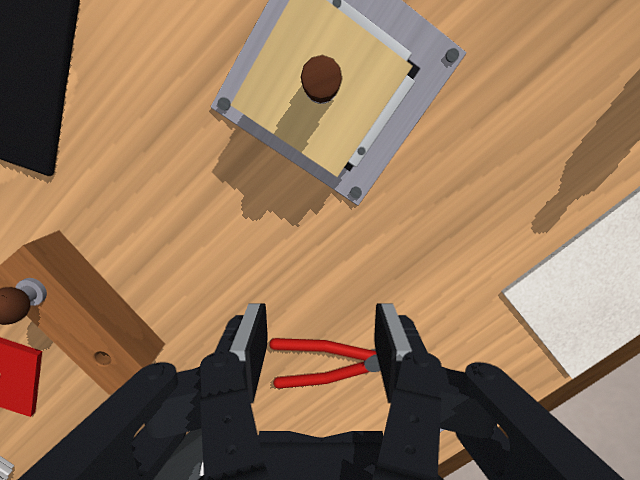

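View pics/s27c.png

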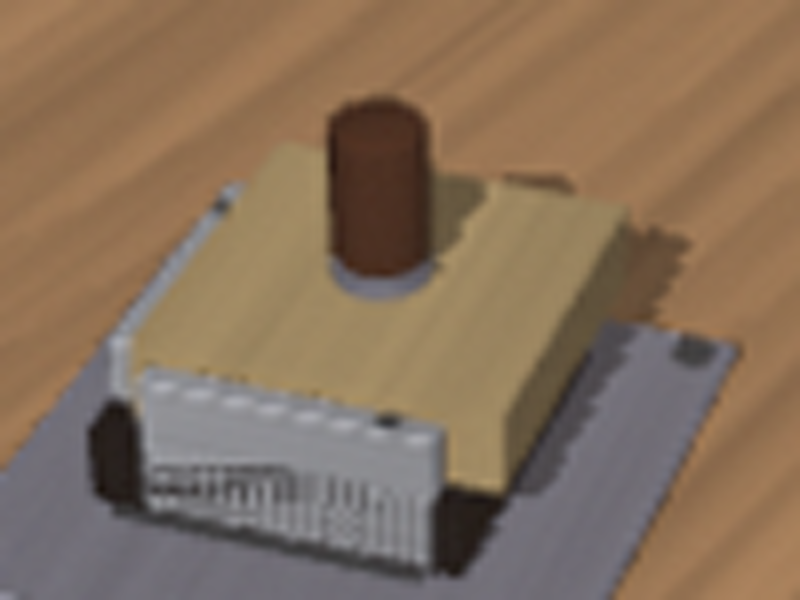

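View pics/s27.png

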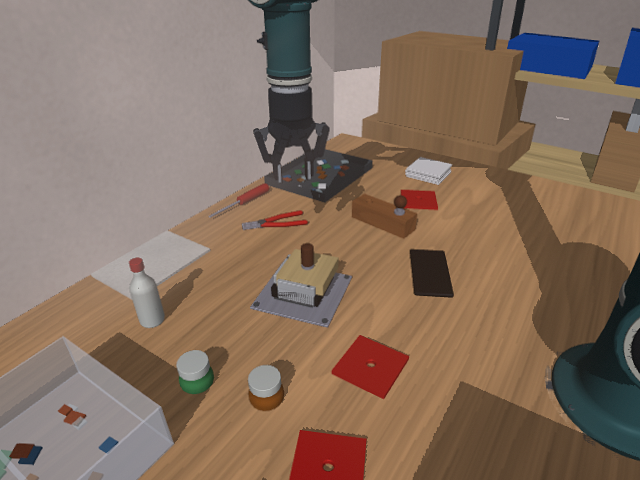

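```bash
python3 - <<'E'
from h import *
c=eyes.read_camera("wrist")
for u,v in [(321,74),(315,70),(328,78)]: print("handle",px(c,u,v).round(4))
for u,v in [(280,90),(345,140),(370,50),(330,30)]: print("blank",px(c,u,v).round(4))
cv2.imwrite("pics/w28.png",cv2.resize(c["img"][0:210,200:470,::-1],None,fx=2.9,fy=2.8,interpolation=cv2.INTER_CUBIC))
E
```

```text
handle [0.546  0.0429 0.0978]
handle [0.5421 0.0418 0.0975]
handle [0.5503 0.0443 0.0994]
blank [0.5305 0.019  0.0533]
blank [0.5856 0.0299 0.0541]
blank [0.5532 0.0806 0.0546]
blank [0.5263 0.069  0.0542]
```

View pics/w28.png

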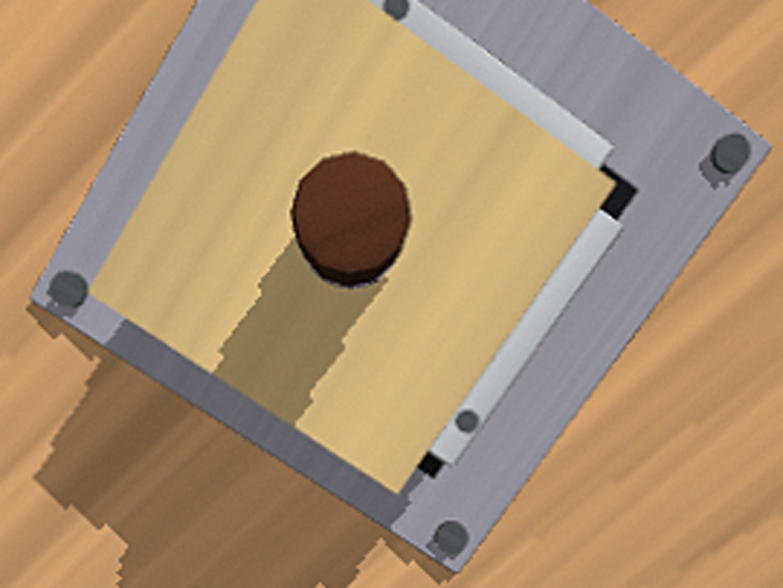

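```bash
python3 -c "
from h import *
print(bot.finish_job())"
```

```text
the job is handed in; nothing more can be done
None
```

The three blanks are squared against both fences, and the long pin is home in the jig, let go, with the arm clear. I handed the job in at about 27 s; no verdict is reported.

**Squaring:** I pushed the blanks against the +x fence and then the +y fence with two open fingers. The peak push was about 7–8 N. Afterwards the three holes and the brass plug looked concentric from above.

**Pin:** I took the long pin by its handle and lowered it while watching the hole. It met the plug at about 5 N and stopped dead at the expected home height. The highest downward push was 13 N (about 5 N sideways), under the limits.

**Last checks:**
- **Seating:** The handle top reads 97.5–99.4 mm by depth, against 99 mm expected. The flange sits on the top blank in the side view.
- **Fences:** In the wrist picture the top blank lies flush along both fences, and in the side view the stack's edges line up.
- **Bystanders:** The short pin, red boards, jars, glue, phone and pliers show no movement in the pictures.

**Disagreements:** Camera and touch disagreed by about 1 mm on the hole position, and the wrist camera sits about 2 px off sideways. I therefore placed the pin by viewing tip and hole in the same picture. That camera also put the +y fence about 4–5 mm beyond the stated 10 mm offset, which I take as calibration error.

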